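# Load the sample jars into the locked dry cabinet with the pull hook

## Robot

A 6-joint arm with a two-finger parallel gripper is mounted at the origin on the work surface. World frame = base frame: x ahead of the robot, y to its left, z up, the work surface at z = 0. Lengths are in m, angles in rad, forces in N, time in s.
With the tool pointing down it reaches from about 0.325 to 0.75 m from the base axis. Payload 7.6 kg.
Tool frame: the origin (TCP) lies at the very end of the fingers, on their centre line; the grasp point (between the pads) lies 19 mm behind it (ctrl.hold_point_z is the distance from the TCP to the grasp point, in m); z points along the fingers, y is the line along which they close (so a half turn about z gives the same grasp; the last joint's range is limited). The gripper opens to 85 mm and grips with 20 to 120 N. Pads are 22 mm wide; open, the fingers measure 114 mm over their backs; the gripper's body (76 mm by 85 mm) begins 54 mm behind the grasp point. The pads swing forward as they close: fully open they stand 13 mm farther back than shut.
Start: joints at [-1.231, 0.052, 1.401, -0, 1.689, -0.07], TCP at [0.209, -0.482, 0.196] pointing down, gripper open.
Joint ranges: [-2.9, 2.9], [-0.91, 2.17], [0.12, 2.37], [-1.06, 4.2], [0.26, 2.73], [-2.93, 2.93]. Speed limits (rad/s): [2.57, 2.57, 3.01, 3.14, 3.14, 3.14].

## Interface

Orientations are given as a unit quaternion [x, y, z, w].
In Python, from bench import telemetry, imaging, order, ctrl gives the robot as it stands.
- The arm moves only by the tool servo_tool, never from a script. Its arguments are lists of equal length, an entry for each row: "linear": the shift along the tool's x, y, z as a fraction of full scale, a list of three; "twist": the turn, a rotation vector about the tool's x, y, z as a fraction of full scale, a list of three; "grip": the opening, from 0 (shut) to 1 (fully open). A call has 1 to 5 rows; each row shifts and turns the commanded pose from where the row before left it, along the tool's axes as they then stand; what a row does not reach is not made up. Full scale, the value 1, is 100 mm for a shift and 2 pi rad for a turn. A row lasts 1/8 s, in which the tool goes at most 62.5 mm and 10.7 degrees, less where a joint would pass 70% of its speed; a pose out of reach is approached as far as the arm can. A call with a number of a shift or a turn outside -1 to 1 is refused whole. A call with a gripper value outside its range is refused whole. The fingers move at their own pace and stop on an object; the grip force is fixed at half the most. Time passes only in rows, so rows that do not move let the fingers close. It gives the time, the measured TCP pose, the force, the opening and the grip force at its end, in the units of the state.
- telemetry.get_obs(): the state, without advancing time (a new reading comes with each control period).
- imaging.snapshot(name): name is "scene" or "top" or "wrist"; returns the picture (480x640x3 uint8, red, green, blue); there is no depth.
- imaging.camera_model(name): a dict with "intrinsics" (3x3 intrinsics, pixels), "eye" and "attitude" of the camera in the world; the wrist camera has in their place "T_tool_cam" (4x4, takes a point from camera to tool coordinates, whose origin is the TCP and whose axes are the flange's). Camera axes: x right, y up, looking along -z (the intrinsics and any distortion apply to the point x, -y, -z); pixel columns grow to the right and rows downward; lengths in m; the calibration is good to about 2 mm. A picture is of the moment at which its call begins: read the wrist's pose just before it. camera_model takes no time and is no camera call.
- order.sign_off(): hands the job in; it is judged then, once.
The state is a dict: "time": time; "joint_positions": joint angles; "qd": joint speeds; "joint_efforts": joint torques, N m; "position": TCP position; "tcp_rot": TCP orientation; "contact_force": force on the tool from outside, world axes, zero at the start; "ft_torque": the same for the moment, N m; "grip_width": finger opening in m; "grasp_force": force on a finger pad.
Only numpy, scipy, OpenCV 4.12 (cv2) and the standard library are available. Lean on these libraries where they do the work, as an engineer would, in place of code of your own. Each camera call takes 0.05 s, during which the arm holds its last target. There are 200 camera calls.

## Task

Slide the lock bar on the roof of the dry cabinet aside to free the tray, take the hook from its rack, pull the tray all the way out with the hook in the finger hole, and hang the hook back on its rack. Stand every amber sample jar upright in the tray, push the tray fully home and slide the lock bar fully back so that the tray is locked again. Leave the other glassware and bottles standing where they are.

Things in the scene. Friction and masses are not known exactly. Their poses are not given: they have to be found in the camera images.
- cabinet: fixed low grey dry cabinet with a clear roof, 200 (x) by 330 (y) by 94 mm high; origin at the centre of its underside, on the table; its open front lies 100 mm from the origin along its -x. The roof spans 86 to 94 mm height. The tray slides out along the cabinet's -x, the lock bar along the cabinet's y.
- tray_hole (a point): centre of the finger hole, on the upper face of the steel tongue on the tray's front panel, 48 mm above the table; moves with the tray, axes as the cabinet's. The hole, 40 mm (x) by 44 mm (y), goes right through the 8 mm thick tongue, free space below. The panel (280 mm wide, top edge 85 mm above the table) begins 42 mm behind this point (+x).
- tongue_front (a point): middle of the tongue's front edge, 30 mm ahead (-x) of the hole's centre, 44 mm above the table; the edge is 70 mm wide, 8 mm high, and a 10 mm wide bar lies between it and the hole. A good place to push the tray home, along the cabinet's +x. Moves with the tray.
- tray_floor (a point): centre of the tray's floor, on its upper face, 10 mm above the table; axes as the cabinet's; moves with the tray. Inside 135 mm (x, from -65 to +70) by 260 mm (y); side and back walls reach 40 mm, the front panel (at -x) 75 mm above the floor. With the tray all the way out this point lies 65 mm in front of the cabinet's open face.
- tray (a joint): how far the tray is pulled out: 0 = fully home, 0.13 m = all the way out (stop). Slides with 1.2 N friction and stays where it is left. While the lock bar is closed, the tray is blocked after about 2 mm.
- lock (a joint): how far the lock bar is slid along the cabinet's +y: 0 = closed (its downward tab stands in front of the tray's front panel and blocks it), 0.045 m = open (stop). The tray is free from about 0.041 m on. Slides with 2 N friction and stays where it is left.
- lock_grip (a point): centre of the top face of the lock bar's upright dark steel grip block, 14 mm (cabinet x) by 30 mm (y) by 30 mm high, standing on the cabinet's roof near its front edge; this point is 128 mm above the table. Moves with the lock bar. Pinch it across x, or push its y faces.
- rack: fixed grey plastic rack for the hook: base 90 (x) by 120 (y) mm, two uprights at y = -45 and +45 mm (each 10 mm thick, 50 mm deep in x, open between), with flat seats 95 mm above the table, between 8 mm high lips that leave a 34 mm wide notch in x. Origin at the centre of the underside.
- hook: loose pull hook, 0.12 kg: wooden bar handle 18 (x) by 110 (y) by 24 mm high, origin at the centre of the bar's underside, steel shank straight down from there. It starts hanging with the bar across both seats of the rack, its y along the rack's y, its toe to the rack's -x, origin 95 mm above the table. Pinch the bar at its middle, across x.
- hook_toe (a point): point on the shank's axis 74 mm below the hook's origin. The shank is 9 mm thick and 78 mm long; its toe (8 mm thick, 9 mm wide) reaches 14 mm to the hook's -x from the axis, 4.5 mm to +x. With the shank against the front edge of the finger hole the toe catches under the tongue: move back (+x) about 20 mm before lifting out.
- jar0: squat amber glass sample jar with black cap, 46 mm diameter, 70 mm high, upright on the table at the start; origin at the centre of its underside; mass about 0.12 kg, bottom-heavy. Two to four such jars are present; absent ones have no pose.
- jar1: squat amber glass sample jar with black cap, 46 mm diameter, 70 mm high, upright on the table at the start; origin at the centre of its underside; mass about 0.12 kg, bottom-heavy. Two to four such jars are present; absent ones have no pose.
- jar2: squat amber glass sample jar with black cap, 46 mm diameter, 70 mm high, upright on the table at the start; origin at the centre of its underside; mass about 0.12 kg, bottom-heavy. Two to four such jars are present; absent ones have no pose.
- jar3: squat amber glass sample jar with black cap, 46 mm diameter, 70 mm high, upright on the table at the start; origin at the centre of its underside; mass about 0.12 kg, bottom-heavy. Two to four such jars are present; absent ones have no pose.
- small_beaker: bystander: open clear glass beaker, 52 mm diameter, 66 mm high; origin under its centre
- beaker: bystander: open clear glass beaker, 80 mm diameter, 100 mm high; origin under its centre
- flask: bystander: conical glass flask, 82 mm diameter, 130 mm high; origin under its centre
- wash_bottle: bystander: white wash bottle with red cap, 68 mm diameter, 190 mm high; origin under its centre
- dropper_bottle: bystander: slim amber bottle with paper label and black cap, 44 mm diameter, 110 mm high, not a sample jar; origin under its centre
- bulb: bystander: red pipette bulb, 54 mm diameter, 75 mm high; origin under its centre
Not all that is in view belongs to the job. What is shaped like the jar2 but blue or yellow is not meant.

How it is judged:
By the outcome, as a careful person would: the job done as asked, in the order asked, and still so for the second after the job is handed in, with the robot touching nothing.
Of jar0, jar1, jar2, jar3 only 2 to 4 are there at a start; the rules pass over those that are not, and their reading is None.
At some moment in a run one of jar0, jar1, jar2, jar3 may be knocked a few centimetres aside while the robot is not near it.
It also fails if it takes over 210 s, if anything falls off the work surface, if the arm or the gripper's body presses on something with over 40 N, if the wrist force passes 120 N, or if a joint passes its speed limit or range.

## Working session

There is one attempt and no reset: what is moved stays moved. The work goes in short steps, Python scripts to look and compute and a tool call to move; the robot and the scene stay as the last step left them, time stands still between calls to the robot, and variables do not carry over. Pictures are saved under pics/ and viewed, at most 14 in all, crops included, and the job is handed in when it is done.

Besides the shell and the picture viewer there is one more tool, called after "Request:" as a command line: name --argument value ..., lists and objects as JSON in quotes. servo_tool: Moves the arm, as the interface text tells. Shift numbers are shares of 100 mm and turn numbers shares of 2 pi rad, none past 1 either way. Its arguments: {"type":"object","properties":{"linear":{"type":"array"},"twist":{"type":"array"},"grip":{"type":"array"}},"required":["linear","twist","grip"]}

```bash
ls; mkdir -p pics; python3 - <<'E'
from bench import telemetry, imaging, order, ctrl
import cv2
print(telemetry.get_obs())
for n in ("scene","top"):
    im=imaging.snapshot(n); cv2.imwrite(f"pics/{n}0.png",im[:,:,::-1])
    print(imaging.camera_model(n))
print(imaging.camera_model("wrist"), ctrl.hold_point_z)
E
```

```text
pics
{'time': 0.0, 'joint_positions': array([-1.23132904e+00,  5.28419838e-02,  1.40173809e+00, -6.16614698e-05,
        1.68863466e+00, -7.02660680e-02]), 'qd': array([ 0.0002385 , -0.0006557 ,  0.00092637, -0.00147075,  0.00066953,
       -0.00137778]), 'joint_efforts': array([-4.40802514e-04, -3.81668615e+01, -3.60187376e+01, -1.24684998e-04,
        6.21098108e-03,  2.70219942e-06]), 'position': array([ 0.20903654, -0.48118297,  0.19486301]), 'tcp_rot': array([ 9.79088526e-01,  2.03433036e-01, -1.39180008e-04, -7.99594874e-04]), 'contact_force': array([ 0.54454144, -0.29988879,  0.44065073]), 'ft_torque': array([-0.01792098,  0.01459557, -0.03676216]), 'grasp_force': 0.0, 'grip_width': 0.08543076715542908}
{'intrinsics': array([[557.85090626,   0.        , 318.02853325],
       [  0.        , 557.85090626, 235.15073951],
       [  0.        ,   0.        ,   1.        ]]), 'eye': array([ 1.37390011, -0.54971808,  1.00209429]), 'attitude': array([0.35181614, 0.2100563 , 0.45850303, 0.78859161])}
{'intrinsics': array([[491.40694189,   0.        , 310.47445032],
       [  0.        , 491.40694189, 235.66047059],
       [  0.        ,   0.        ,   1.        ]]), 'eye': array([ 0.39624805, -0.05675833,  1.40251729]), 'attitude': array([-0.02818438,  0.0322213 ,  0.7105663 , -0.70232682])}
{'intrinsics': array([[386.40357956,   0.        , 321.1649717 ],
       [  0.        , 386.40357956, 242.74923228],
       [  0.        ,   0.        ,   1.        ]]), 'T_tool_cam': array([[-3.11908184e-04,  9.47392539e-01,  3.20073865e-01,
         8.27754357e-02],
       [ 9.99999943e-01,  2.53682135e-04,  2.23609646e-04,
         3.45324718e-04],
       [ 1.30649089e-04,  3.20073916e-01, -9.47392564e-01,
        -1.78902720e-01],
       [ 0.00000000e+00,  0.00000000e+00,  0.00000000e+00,
         1.00000000e+00]])} 0.0187
```

View pics/top0.png

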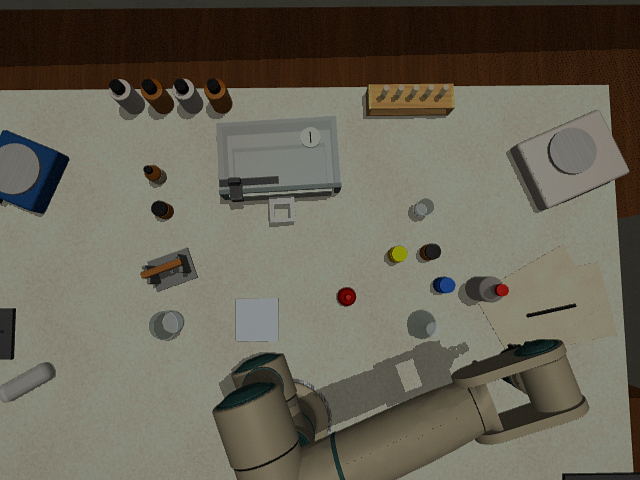

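View pics/scene0.png

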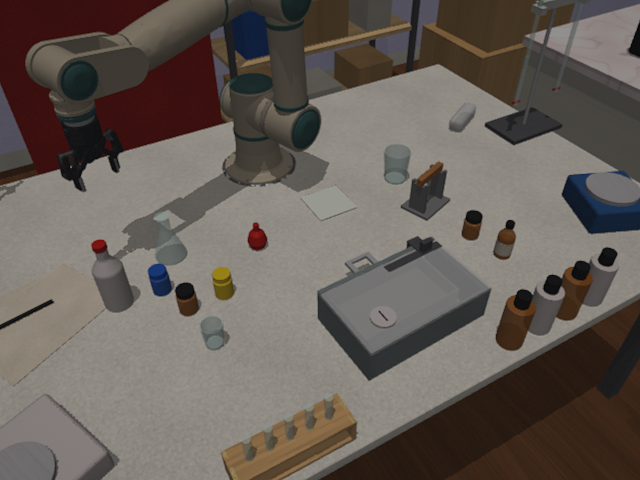

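```bash
cat > h.py <<'E'
from bench import telemetry, imaging, order, ctrl
import cv2, numpy as np
from scipy.spatial.transform import Rotation as R
def cam(n):
    m=imaging.camera_model(n)
    if n=="wrist":
        o=telemetry.get_obs(); T=np.eye(4); T[:3,:3]=R.from_quat(o["tcp_rot"]).as_matrix(); T[:3,3]=o["position"]
        W=T@m["T_tool_cam"]; return m["intrinsics"],W[:3,:3],W[:3,3]
    return m["intrinsics"],R.from_quat(m["attitude"]).as_matrix(),np.array(m["eye"])
def p2w(c,uv,z):
    K,A,e=c; d=np.linalg.inv(K)@[uv[0],uv[1],1]; d=A@(d*[1,-1,-1]); return e+d*(z-e[2])/d[2]
def w2p(c,p):
    K,A,e=c; q=A.T@(np.asarray(p)-e); q=K@(q*[1,-1,-1]); return q[:2]/q[2]
def crop(src,dst,x0,y0,x1,y1,s):
    im=cv2.imread(src)[y0:y1,x0:x1]; cv2.imwrite(dst,cv2.resize(im,None,fx=s,fy=s,interpolation=cv2.INTER_CUBIC))
# needed command: tool-frame shift (units of 100 mm) from measured/target pose to world target
def go(dst,yaw_to=None):
    o=telemetry.get_obs(); r=R.from_quat(o["tcp_rot"]); return np.round(r.inv().apply(np.asarray(dst)-o["position"])*10,3)
E
python3 - <<'E'
from h import *
crop("pics/top0.png","pics/c1.png",135,100,345,300,2.9)
crop("pics/top0.png","pics/c2.png",330,190,510,350,3.6)
E
```

```text
(no output)
```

View pics/c1.png

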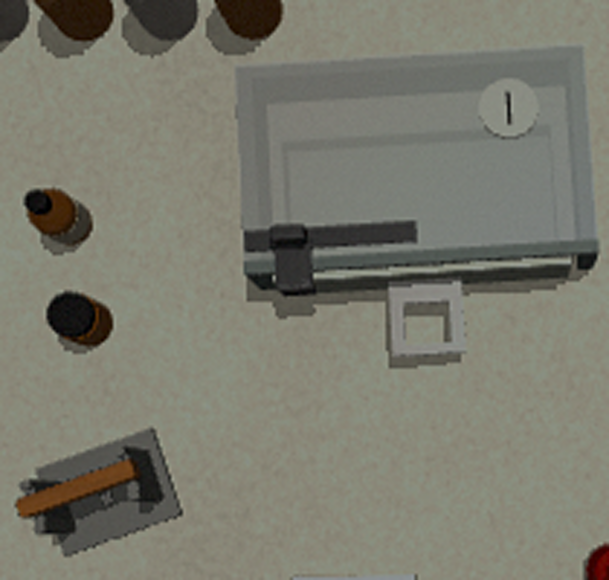

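View pics/c2.png

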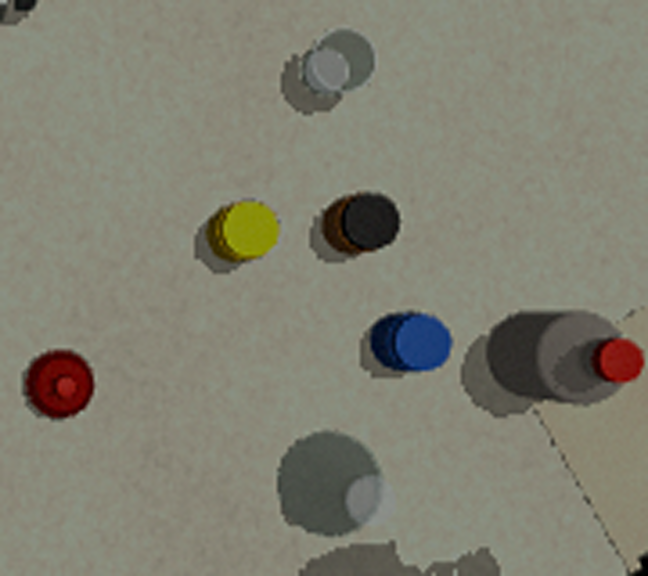

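```bash
python3 - <<'E'
from h import *
c=cam("top")
def f(x,y,z,o=(135,100),s=2.9): 
    return p2w(c,((x+.5)/s-.5+o[0],(y+.5)/s-.5+o[1]),z)
def pr(n,*a,**k): print(n,np.round(f(*a,**k)[:2],4))
for n,x,y,z in [("far L",236,68,.094),("far R",582,46,.094),("near R",597,241,.094),("near L",245,251,.094),("nearL2",245,262,.094),
 ("botL",247,286,0),("botR",597,265,0),("grip tl",271,226,.128),("grip tr",305,226,.128),("grip br",306,240,.128),("grip bl",272,243,.128),
 ("tong fl",389,356,.048),("fr",463,352,.048),("bl",388,288,.048),("br",460,283,.048),("hole tl",404,304,.048),("hole tr",443,301,.048),("hole br",445,341,.048),("hole bl",405,344,.048),
 ("jarA",72,315,.07),("bar L",26,508,.119),("bar R",132,469,.119),
 ("rack tl",20,482,0),("rack tr",153,429,0.005),("rack br",182,515,0.005),("rack bl",67,556,0.005)]: pr(n,x,y,z)
o2=(330,190)
for n,x,y,z in [("jarB",371,222,.07),("yellow",250,230,.07),("blue",423,342,.07),("sbeak",341,60,.0),("bulb",66,386,.075),("flask",366,499,.13)]: pr(n,x,y,z,o=o2,s=3.6)
E
```

```text
far L [0.8188 0.1886]
far R [ 0.8367 -0.1368]
near R [ 0.6506 -0.1477]
near L [0.6447 0.1794]
nearL2 [0.6344 0.1794]
botL [0.6274 0.1943]
botR [ 0.6446 -0.1538]
grip tl [0.6609 0.1499]
grip tr [0.6606 0.1191]
grip br [0.6478 0.1182]
grip bl [0.6453 0.1489]
tong fl [0.5504 0.0498]
fr [ 0.5534 -0.0209]
bl [0.616  0.0505]
br [ 0.6201 -0.0186]
hole tl [0.6003 0.0352]
hole tr [ 0.6028 -0.0022]
hole br [ 0.5642 -0.0038]
hole bl [0.5617 0.0345]
jarA [0.5901 0.3462]
bar L [0.4089 0.3701]
bar R [0.4427 0.2756]
rack tl [0.4356 0.416 ]
rack tr [0.4858 0.285 ]
rack br [0.4014 0.2559]
rack bl [0.363  0.3674]
jarB [ 0.4639 -0.3967]
yellow [ 0.4589 -0.3051]
blue [ 0.3733 -0.4328]
sbeak [ 0.5975 -0.3948]
bulb [ 0.3439 -0.1637]
flask [ 0.2637 -0.3713]
```

```bash
cat >> h.py <<'E'
def plan(dst,yaw,n,start=None):
    """rows from the measured pose to tool-down pose at dst, cabinet-like yaw (tool x at yaw+90deg)"""
    o=telemetry.get_obs(); p=np.array(o["position"]); r=R.from_quat(o["tcp_rot"])
    y=yaw+np.pi/2; t=R.from_matrix(np.array([[np.cos(y),np.sin(y),0],[np.sin(y),-np.cos(y),0],[0,0,-1.]]).T)
    rv=(r.inv()*t).as_rotvec(); step=(np.asarray(dst)-p)/n
    print("turn deg",np.round(np.degrees(rv),2),"dist mm",np.round((np.asarray(dst)-p)*1000,1),"f",np.round(o["contact_force"],1),"t",round(o["time"],1))
    L=[]
    for i in range(n):
        L.append(np.round(r.inv().apply(step)*10,3).tolist()); r=r*R.from_rotvec(rv/n)
    for i in range(0,n,5): print(L[i:i+5])
    print("twist",np.round(rv/n/2/np.pi,4).tolist())
E
python3 -c "
from h import *
plan([.654,.134,.24],.052,14)"
```

```text
turn deg [-7.00e-02 -5.00e-02 -6.95e+01] dist mm [444.9 615.2  45. ] f [-0.2 -0.  -0.2] t 0.1
[[0.467, -0.276, -0.032], [0.489, -0.235, -0.032], [0.507, -0.192, -0.032], [0.522, -0.147, -0.032], [0.533, -0.102, -0.032]]
[[0.54, -0.055, -0.032], [0.542, -0.008, -0.032], [0.541, 0.039, -0.032], [0.536, 0.085, -0.032], [0.526, 0.131, -0.032]]
[[0.513, 0.177, -0.032], [0.496, 0.22, -0.032], [0.475, 0.262, -0.032], [0.45, 0.302, -0.032]]
twist [-0.0, -0.0, -0.0138]
```

Request:
servo_tool --linear '[[0.467, -0.276, -0.032], [0.489, -0.235, -0.032], [0.507, -0.192, -0.032], [0.522, -0.147, -0.032], [0.533, -0.102, -0.032]]' --twist '[[0, 0, -0.0138], [0, 0, -0.0138], [0, 0, -0.0138], [0, 0, -0.0138], [0, 0, -0.0138]]' --grip '[0.5, 0.5, 0.5, 0.5, 0.5]'

```text
time: 0.72
position: [0.3687, -0.2601, 0.2115]
tcp_rot: [0.912, 0.41, -0.0, -0.0]
contact_force: [0.5, -0.5, -0.7]
grip_width: 0.0428
grasp_force: 0.0
```

Request:
servo_tool --linear '[[0.54, -0.055, -0.032], [0.542, -0.008, -0.032], [0.541, 0.039, -0.032], [0.536, 0.085, -0.032], [0.526, 0.131, -0.032]]' --twist '[[0, 0, -0.0138], [0, 0, -0.0138], [0, 0, -0.0138], [0, 0, -0.0138], [0, 0, -0.0138]]' --grip '[0.5, 0.5, 0.5, 0.5, 0.5]'

```text
time: 1.35
position: [0.5276, -0.0403, 0.2275]
tcp_rot: [0.802, 0.597, -0.0, -0.0]
contact_force: [0.3, -0.8, 0.7]
grip_width: 0.0425
grasp_force: 0.0
```

Request:
servo_tool --linear '[[0.513, 0.177, -0.032], [0.496, 0.22, -0.032], [0.475, 0.262, -0.032], [0.45, 0.302, -0.032], [0, 0, 0]]' --twist '[[0, 0, -0.0138], [0, 0, -0.0138], [0, 0, -0.0138], [0, 0, -0.0138], [0, 0, 0]]' --grip '[0.5, 0.5, 0.5, 0.5, 0.5]'

```text
time: 1.98
position: [0.6544, 0.1372, 0.2367]
tcp_rot: [0.686, 0.727, -0.002, -0.002]
contact_force: [-0.5, -0.4, -1.2]
grip_width: 0.0424
grasp_force: 0.0
```

```bash
python3 -c "
from h import *
plan([.654,.134,.106],.052,3)
c=cam('wrist'); cv2.imwrite('pics/w1.png',imaging.snapshot('wrist')[:,:,::-1]); np.save('w1.npy',np.array([np.hstack([c[0],c[1],c[2][:,None]])]))
print(w2p(c,[.6537,.134,.128]))
o=telemetry.get_obs(); print(o['position'],o['grip_width'],o['joint_positions'])"
```

```text
turn deg [-0.28  0.    0.32] dist mm [  -0.4   -3.2 -130.7] f [-0.5 -0.4 -1.2] t 2.0
[[-0.01, 0.0, 0.436], [-0.011, -0.001, 0.436], [-0.011, -0.001, 0.436]]
twist [-0.0003, 0.0, 0.0003]
[320.1231053  228.37742938]
[0.65392968 0.13531905 0.23795072] 0.04254779351774168 [ 1.48878408e-01  4.75429773e-01  8.17911584e-01 -2.45818250e-04
  1.85191181e+00  9.40599677e-02]
```

View pics/w1.png

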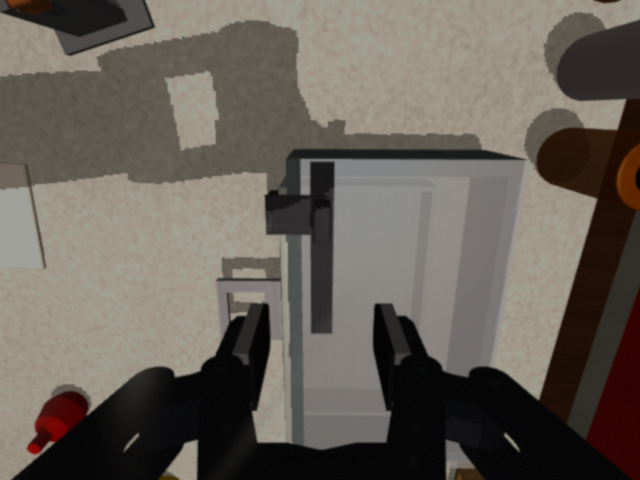

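```bash
python3 -c "
from h import *
crop('pics/w1.png','pics/c3.png',210,140,390,290,4)
c=cam('wrist')
for q in ([.661,.149,.128],[.647,.149,.128],[.661,.119,.128],[.647,.119,.128],[.661,.149,.098],[.647,.119,.098]): print(q,(w2p(c,q)-[210,140])*4)"
```

```text
[0.661, 0.149, 0.128] [485.34039245 269.06950693]
[0.647, 0.149, 0.128] [412.23741384 265.10559846]
[0.661, 0.119, 0.128] [475.79593566 417.21923675]
[0.647, 0.119, 0.128] [404.98690383 413.47149774]
[0.661, 0.149, 0.098] [482.37288721 235.70737709]
[0.647, 0.119, 0.098] [408.95134398 368.74382874]
```

View pics/c3.png

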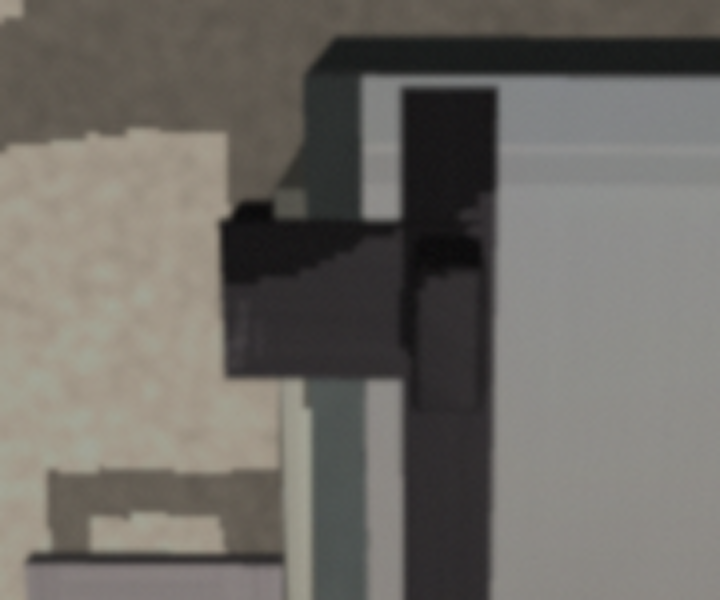

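Request:
servo_tool --linear '[[-0.005, 0, 0.43], [-0.005, 0, 0.43], [-0.003, 0, 0.43], [0, 0, 0], [0, 0, 0]]' --twist '[[-0.0003, 0, 0.0003], [-0.0003, 0, 0.0003], [0, 0, 0], [0, 0, 0], [0, 0, 0]]' --grip '[0.5, 0.5, 0.5, 0.5, 0.1]'

```text
time: 2.65
position: [0.655, 0.1322, 0.1144]
tcp_rot: [0.69, 0.724, 0.003, 0.002]
contact_force: [-0.0, 0.7, 0.6]
grip_width: 0.0255
grasp_force: 0.0
```

Request:
servo_tool --linear '[[0, 0, 0], [0, 0, 0], [0, 0, 0]]' --twist '[[0, 0, 0], [0, 0, 0], [0, 0, 0]]' --grip '[0, 0, 0]'

```text
time: 3.02
position: [0.6544, 0.1328, 0.1122]
tcp_rot: [0.69, 0.724, 0.002, 0.002]
contact_force: [0.0, 0.7, 0.7]
grip_width: -0.0003
grasp_force: 0.0
```

```bash
python3 -c "
from h import *
o=telemetry.get_obs(); p=o['position'];print(p)
plan([p[0]-.046*np.sin(.052),p[1]+.046*np.cos(.052),p[2]],.052,4)"
```

```text
[0.65443494 0.13281486 0.11221416]
turn deg [ 0.28 -0.   -0.16] dist mm [-2.4 45.9  0. ] f [0.  0.7 0.7] t 3.0
[[0.115, -0.0, -0.0], [0.115, -0.0, -0.0], [0.115, -0.0, -0.0], [0.115, -0.0, 0.0]]
twist [0.0002, -0.0, -0.0001]
```

```bash
python3 -c "
from h import *
cv2.imwrite('pics/w2.png',imaging.snapshot('wrist')[:,:,::-1])
cv2.imwrite('pics/s2.png',imaging.snapshot('scene')[:,:,::-1])
a=cv2.imread('pics/s2.png')[150:350,300:500]; a=cv2.resize(a,None,fx=2,fy=2)
b=cv2.resize(cv2.imread('pics/w2.png')[120:420,170:470],(400,400))
cv2.imwrite('pics/c4.png',np.hstack([a,b]))"
```

```text
(no output)
```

View pics/c4.png

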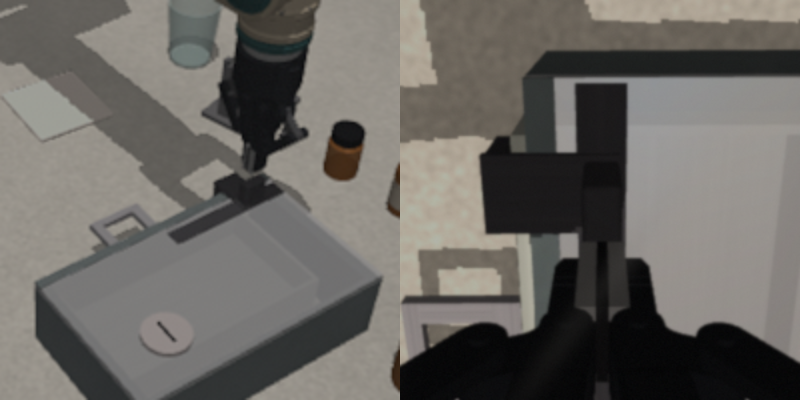

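```bash
python3 -c "
from h import *
c=cam('wrist');o=telemetry.get_obs()
f=lambda p: ((w2p(c,p)-[170,120])/.75+[400,0]).round()
print('tcp',f(o['position']))
for q in ([.661,.149,.128],[.647,.149,.128],[.661,.119,.128],[.647,.119,.128],[.661,.149,.098],[.661,.119,.098]): print(q,f(q))
g=lambda x,y:((x-400)*.75+170,y*.75+120)
for z in (.098,.11,.118,.128): print(z,p2w(c,g(583,180),z),p2w(c,g(622,180),z),p2w(c,g(622,240),z))
cs=cam('scene')
print((w2p(cs,o['position'])-[300,150])*2,(w2p(cs,[.654,.134,.128])-[300,150])*2)
"
```

```text
tcp [600. 218.]
[0.661, 0.149, 0.128] [622. 195.]
[0.647, 0.149, 0.128] [581. 194.]
[0.661, 0.119, 0.128] [617. 273.]
[0.647, 0.119, 0.128] [578. 271.]
[0.661, 0.149, 0.098] [619. 167.]
[0.661, 0.119, 0.098] [615. 235.]
0.098 [0.64689215 0.14272366 0.098     ] [0.66242697 0.14346346 0.098     ] [0.66406276 0.11692752 0.098     ]
0.11 [0.6470923 0.1472148 0.11     ] [0.66165915 0.14790851 0.11      ] [0.66319302 0.123026   0.11      ]
0.118 [0.64722573 0.15020889 0.118     ] [0.66114728 0.15087187 0.118     ] [0.66261319 0.12709166 0.118     ]
0.128 [0.64739252 0.15395151 0.128     ] [0.66050743 0.15457607 0.128     ] [0.6618884  0.13217373 0.128     ]
[247.89583101 191.55444033] [250.24551246 180.7831835 ]
```

```bash
python3 -c "
from h import *
a=cv2.resize(cv2.imread('pics/s2.png')[190:270,385:465],(400,400),interpolation=cv2.INTER_CUBIC)
b=cv2.resize(cv2.imread('pics/w2.png')[220:360,250:390],(400,400),interpolation=cv2.INTER_CUBIC)
im=np.hstack([a,b]).astype(float)/255; im=np.clip(im**.5,0,1)*255
cv2.imwrite('pics/c5.png',im)
c=cam('wrist');o=telemetry.get_obs()
print((w2p(c,o['position'])-[250,220])*400/140+[400,0]);print((w2p(cam('scene'),o['position'])-[385,190])*5)"
```

```text
[600.56331239 181.31100838]
[194.73957754 278.88610083][ WARN:0@0.117] global loadsave.cpp:1063 imwrite_ Unsupported depth image for selected encoder is fallbacked to CV_8U.
```

View pics/c5.png

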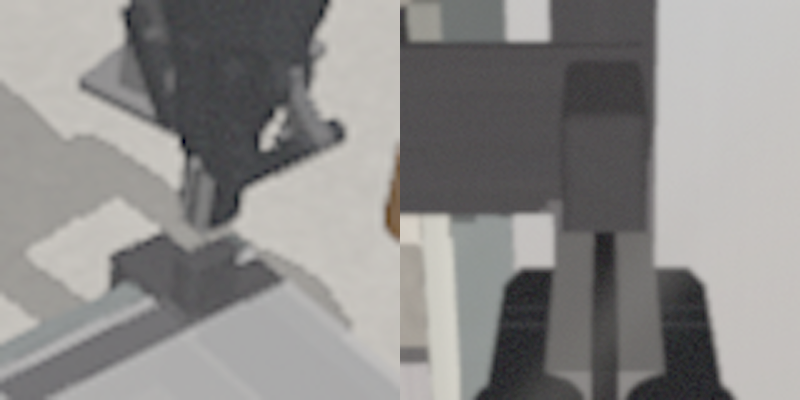

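Request:
servo_tool --linear '[[0, 0, 0], [0, 0, 0], [0, 0, 0.06], [0, 0, 0.06], [0, 0, 0]]' --twist '[[0, 0, 0], [0, 0, 0], [0, 0, 0], [0, 0, 0], [0, 0, 0]]' --grip '[0.4, 0.4, 0.4, 0.4, 0.0]'

```text
time: 3.75
position: [0.6537, 0.1326, 0.0983]
tcp_rot: [0.69, 0.724, 0.001, 0.001]
contact_force: [0.4, -0.3, -0.3]
grip_width: 0.0172
grasp_force: 0.0
```

Request:
servo_tool --linear '[[0, 0, 0], [0, 0, 0], [0, 0, 0]]' --twist '[[0, 0, 0], [0, 0, 0], [0, 0, 0]]' --grip '[0, 0, 0]'

```text
time: 4.12
position: [0.6543, 0.1328, 0.0998]
tcp_rot: [0.69, 0.724, 0.002, 0.001]
contact_force: [-1.2, 0.1, -0.5]
grip_width: 0.0002
grasp_force: 0.0
```

```bash
python3 -c "
from h import *
m=imaging.camera_model('wrist');T=np.linalg.inv(m['T_tool_cam'])
for x in (0,.011):
  for z in (-.04,-.03,-.02,-.01,0,.01):
    q=T@[x,0,z,1]; k=m['intrinsics']@(q[:3]*[1,-1,-1]); print(x,z,(k/k[2])[:2].round(1))
cv2.imwrite('pics/s3.png',imaging.snapshot('scene')[:,:,::-1]); c=cam('wrist');cv2.imwrite('pics/w3.png',imaging.snapshot('wrist')[:,:,::-1])
a=cv2.resize(cv2.imread('pics/s3.png')[190:270,385:465],(400,400),interpolation=cv2.INTER_CUBIC)
b=cv2.resize(cv2.imread('pics/w3.png')[220:360,250:390],(400,400),interpolation=cv2.INTER_CUBIC)
im=np.hstack([a,b]).astype(float)/255; im=np.clip(im**.5,0,1)*255
cv2.imwrite('pics/c6.png',im.astype(np.uint8))
"
```

```text
0 -0.04 [319.9 324.5]
0 -0.03 [320.  312.5]
0 -0.02 [320.1 301.8]
0 -0.01 [320.1 292.2]
0 0 [320.2 283.5]
0 0.01 [320.3 275.6]
0.011 -0.04 [319.9 300.3]
0.011 -0.03 [320.  289.4]
0.011 -0.02 [320.  279.7]
0.011 -0.01 [320.1 271.1]
0.011 0 [320.2 263.3]
0.011 0.01 [320.2 256.2]
```

View pics/c6.png

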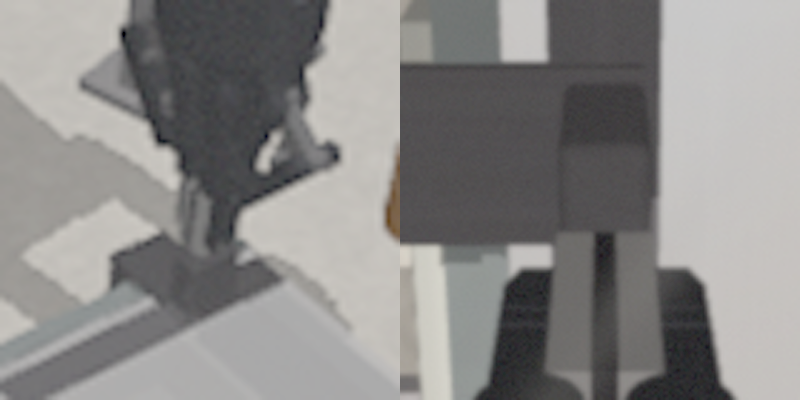

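Request:
servo_tool --linear '[[0, 0, 0], [0, 0, 0], [0, 0, 0.06], [0, 0, 0.06], [0, 0, 0]]' --twist '[[0, 0, 0], [0, 0, 0], [0, 0, 0], [0, 0, 0], [0, 0, 0]]' --grip '[0.4, 0.4, 0.4, 0.4, 0.0]'

```text
time: 4.85
position: [0.6537, 0.1327, 0.0862]
tcp_rot: [0.69, 0.724, 0.001, 0.001]
contact_force: [-0.5, -0.3, -0.1]
grip_width: 0.017
grasp_force: 0.0
```

Request:
servo_tool --linear '[[0, 0, 0], [0, 0, 0], [0, 0, 0]]' --twist '[[0, 0, 0], [0, 0, 0], [0, 0, 0]]' --grip '[0, 0, 0]'

```text
time: 5.22
position: [0.6543, 0.1327, 0.0869]
tcp_rot: [0.69, 0.724, 0.001, 0.001]
contact_force: [5.5, 0.5, -7.7]
grip_width: 0.0117
grasp_force: 58.6
```

Request:
servo_tool --linear '[[0, 0, 0], [0, 0, 0], [0, 0, 0.07], [0, 0, 0.07], [0, 0, 0]]' --twist '[[0, 0, 0], [0, 0, 0], [0, 0, 0], [0, 0, 0], [0, 0, 0]]' --grip '[0.4, 0.4, 0.4, 0.4, 0.0]'

```text
time: 5.85
position: [0.6537, 0.1327, 0.0722]
tcp_rot: [0.69, 0.724, 0.001, 0.001]
contact_force: [-1.2, -0.4, 0.2]
grip_width: 0.0171
grasp_force: 0.0
```

Request:
servo_tool --linear '[[0, 0, 0], [0, 0, 0], [0, 0, 0]]' --twist '[[0, 0, 0], [0, 0, 0], [0, 0, 0]]' --grip '[0, 0, 0]'

```text
time: 6.22
position: [0.6544, 0.1327, 0.0727]
tcp_rot: [0.69, 0.724, 0.001, 0.001]
contact_force: [4.8, 0.8, -6.5]
grip_width: 0.0129
grasp_force: 60.4
```

Request:
servo_tool --linear '[[0.11, 0, 0], [0.11, 0, 0], [0.11, 0, 0], [0.11, 0, 0], [0.02, 0, 0]]' --twist '[[0, 0, 0], [0, 0, 0], [0, 0, 0], [0, 0, 0], [0, 0, 0]]' --grip '[0, 0, 0, 0, 0]'

```text
time: 6.85
position: [0.6522, 0.1743, 0.0726]
tcp_rot: [0.691, 0.723, -0.002, 0.004]
contact_force: [3.3, -20.5, -5.3]
grip_width: 0.0125
grasp_force: 60.5
```

Request:
servo_tool --linear '[[0, 0, 0], [0, 0, 0]]' --twist '[[0, 0, 0], [0, 0, 0]]' --grip '[0, 0]'

```text
time: 7.1
position: [0.6522, 0.1743, 0.0726]
tcp_rot: [0.691, 0.723, -0.002, 0.003]
contact_force: [4.0, -15.2, -5.6]
grip_width: 0.0128
grasp_force: 60.6
```

Request:
servo_tool --linear '[[0, 0, 0], [0, 0, 0], [0, 0, -0.3], [0, 0, -0.5], [0, 0, 0]]' --twist '[[0, 0, 0], [0, 0, 0], [0, 0, 0], [0, 0, 0], [0, 0, 0]]' --grip '[0.5, 0.5, 0.5, 0.5, 0.5]'

```text
time: 7.72
position: [0.6539, 0.18, 0.1605]
tcp_rot: [0.689, 0.725, 0.006, 0.004]
contact_force: [-0.4, -0.5, 0.5]
grip_width: 0.0428
grasp_force: 0.0
```

```bash
python3 -c "
from h import *
o=telemetry.get_obs();print(o['position'],o['contact_force'])
c=cam('wrist');cv2.imwrite('pics/w4.png',imaging.snapshot('wrist')[:,:,::-1])
cv2.imwrite('pics/t4.png',imaging.snapshot('top')[:,:,::-1])
b=cv2.resize(cv2.imread('pics/w4.png')[120:320,210:410],None,fx=2.9,fy=2.9,interpolation=cv2.INTER_CUBIC)
cv2.imwrite('pics/c7.png',(np.sqrt(b/255.)*255).astype(np.uint8))
for d in (0,.041,.045):
  for z in(.128,):
    print(d,[((w2p(c,[.6537-.052*(y+d),.134+y+d,z])-[210,120])*2.9).round().tolist() for y in (-.015,.015)])
"
```

```text
[0.65388712 0.18000397 0.16049623] [-0.39019489 -0.46149874  0.45846312]
0 [[307.0, 666.0], [306.0, 544.0]]
0.041 [[306.0, 496.0], [305.0, 360.0]]
0.045 [[305.0, 479.0], [304.0, 340.0]]
```

View pics/c7.png

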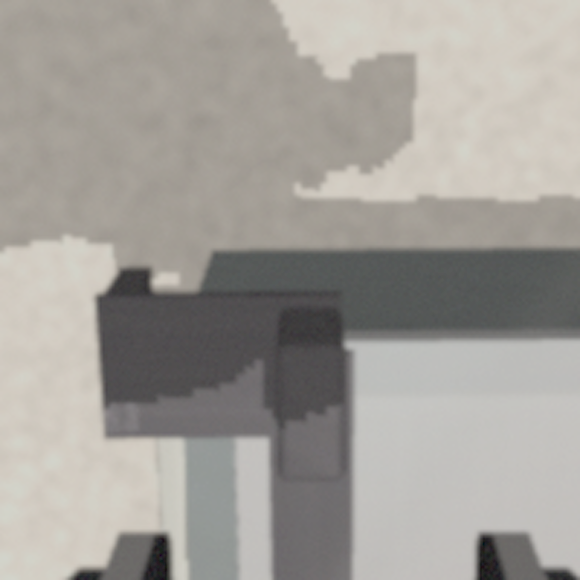

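```bash
python3 -c "
from h import *
plan([.425,.324,.17],.335,5)"
```

```text
turn deg [ 3.200e-01  1.000e-02 -1.633e+01] dist mm [-226.9  144.6   15.5] f [-0.8 -0.5 -0.1] t 7.8
[[0.312, -0.439, -0.033], [0.336, -0.42, -0.033], [0.359, -0.4, -0.032], [0.382, -0.379, -0.032], [0.403, -0.357, -0.031]]
twist [0.0002, 0.0, -0.0091]
```

Request:
servo_tool --linear '[[0.312, -0.439, -0.033], [0.336, -0.42, -0.033], [0.359, -0.4, -0.032], [0.382, -0.379, -0.032], [0.403, -0.357, -0.031]]' --twist '[[0, 0, -0.0091], [0, 0, -0.0091], [0, 0, -0.0091], [0, 0, -0.0091], [0, 0, -0.0091]]' --grip '[0.6, 0.6, 0.6, 0.6, 0.6]'

```text
time: 8.45
position: [0.4226, 0.3241, 0.1673]
tcp_rot: [0.578, 0.816, 0.0, 0.001]
contact_force: [0.2, 0.9, 0.0]
grip_width: 0.0509
grasp_force: 0.0
```

Request:
servo_tool --linear '[[0, 0, 0], [0, 0, 0]]' --twist '[[0, 0, 0], [0, 0, 0]]' --grip '[0.6, 0.6]'

```text
time: 8.7
position: [0.4247, 0.3233, 0.1678]
tcp_rot: [0.579, 0.815, 0.0, 0.001]
contact_force: [0.1, 0.6, -0.2]
grip_width: 0.0512
grasp_force: 0.0
```

```bash
python3 -c "
from h import *
c=cam('wrist');np.save('c8.npy',np.hstack([c[0],c[1],c[2][:,None]]))
cv2.imwrite('pics/w5.png',imaging.snapshot('wrist')[:,:,::-1])
b=cv2.resize(cv2.imread('pics/w5.png')[120:360,180:460],None,fx=2.4,fy=2.4,interpolation=cv2.INTER_CUBIC)
cv2.imwrite('pics/c8.png',(np.sqrt(b/255.)*255).astype(np.uint8))
for z,yy in ((.119,-.055),(.119,.055)):
    print([((w2p(c,[.4258+x*np.cos(.335)-yy*np.sin(.335),.3229+x*np.sin(.335)+yy*np.cos(.335),z])-[180,120])*2.4).round().tolist() for x in (-.009,.009)])
plan([.4258,.3229,.05],.335,3)
"
```

```text
[[308.0, 500.0], [372.0, 500.0]]
[[303.0, 102.0], [378.0, 102.0]]
turn deg [ 0.12  0.1  -0.04] dist mm [   0.7   -0.  -117.8] f [-0.4  0.1  0.2] t 8.8
[[-0.0, 0.001, 0.393], [-0.0, 0.001, 0.393], [-0.001, 0.002, 0.393]]
twist [0.0001, 0.0001, -0.0]
```

View pics/c8.png

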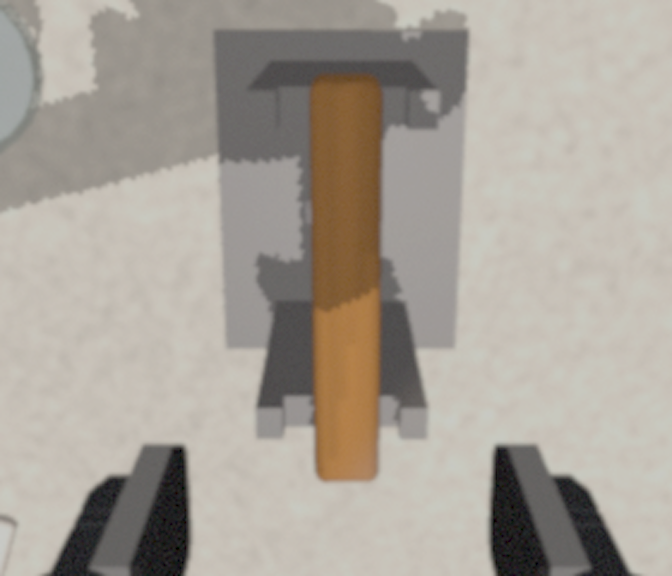

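Request:
servo_tool --linear '[[0.015, 0.007, 0.38], [0.015, 0.007, 0.39], [0.01, 0.006, 0.39], [0, 0, 0], [0, 0, 0]]' --twist '[[0.0001, 0.0001, 0], [0, 0, 0], [0, 0, 0], [0, 0, 0], [0, 0, 0]]' --grip '[0.6, 0.6, 0.6, 0.6, 0.0]'

```text
time: 9.38
position: [0.4271, 0.328, 0.0542]
tcp_rot: [0.58, 0.815, 0.002, 0.001]
contact_force: [0.4, 0.4, -0.1]
grip_width: 0.0347
grasp_force: 0.0
```

Request:
servo_tool --linear '[[0, 0, 0], [0, 0, 0], [0, 0, 0], [0, 0, 0]]' --twist '[[0, 0, 0], [0, 0, 0], [0, 0, 0], [0, 0, 0]]' --grip '[0, 0, 0, 0]'

```text
time: 9.88
position: [0.4273, 0.3286, 0.0551]
tcp_rot: [0.579, 0.815, 0.003, 0.002]
contact_force: [0.3, -1.1, 6.3]
grip_width: 0.017
grasp_force: 59.4
```

Request:
servo_tool --linear '[[0, 0, -0.1], [0, 0, -0.4], [0, 0, -0.4], [0, 0, 0], [0, 0, 0]]' --twist '[[0, 0, 0], [0, 0, 0], [0, 0, 0], [0, 0, 0], [0, 0, 0]]' --grip '[0, 0, 0, 0, 0]'

```text
time: 10.5
position: [0.4252, 0.3277, 0.142]
tcp_rot: [0.579, 0.815, 0.001, 0.001]
contact_force: [-0.4, -0.5, -1.9]
grip_width: 0.017
grasp_force: 58.7
```

```bash
python3 -c "
from h import *
s=imaging.snapshot('scene')[:,:,::-1]; cs=cam('scene'); o=telemetry.get_obs(); p=o['position']
u=w2p(cs,p+[0,0,-.03]).round().astype(int); print(u)
b=s[u[1]-60:u[1]+60,u[0]-60:u[0]+60]; b=cv2.resize(b,None,fx=4.5,fy=4.5,interpolation=cv2.INTER_CUBIC)
cv2.imwrite('pics/c9.png',(np.sqrt(b/255.)*255).astype(np.uint8))
H=np.array([.5823+.003,.0159])
plan([.585,.016,.15],.052,6)
"
```

```text
[429 173]
turn deg [ 0.04  0.06 16.22] dist mm [ 160.1 -311.5    8.7] f [ 0.5  0.2 -2.1] t 10.6
[[-0.578, 0.081, -0.014], [-0.574, 0.108, -0.014], [-0.568, 0.135, -0.014], [-0.561, 0.162, -0.014], [-0.553, 0.188, -0.014]]
[[-0.543, 0.214, -0.014]]
twist [0.0, 0.0, 0.0075]
```

View pics/c9.png

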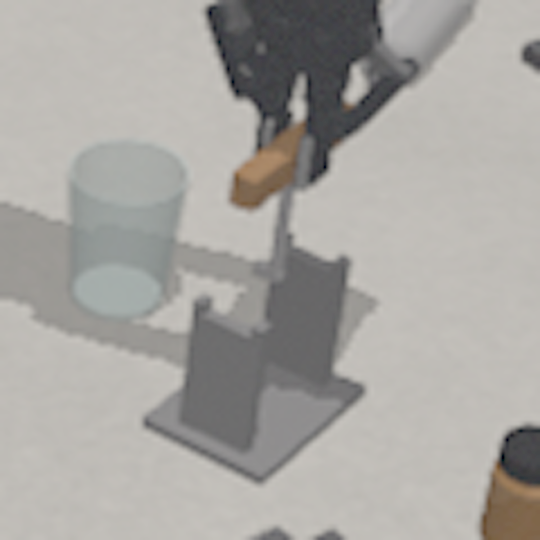

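Request:
servo_tool --linear '[[0, 0, -0.25], [-0.578, 0.081, -0.004], [-0.574, 0.108, -0.004], [-0.568, 0.135, 0], [-0.561, 0.162, 0]]' --twist '[[0, 0, 0], [0, 0, 0.0075], [0, 0, 0.0075], [0, 0, 0.0075], [0, 0, 0.0075]]' --grip '[0, 0, 0, 0, 0]'

```text
time: 11.18
position: [0.5321, 0.1183, 0.1671]
tcp_rot: [0.654, 0.757, 0.0, 0.0]
contact_force: [0.5, 1.1, -1.3]
grip_width: 0.0171
grasp_force: 58.7
```

Request:
servo_tool --linear '[[-0.553, 0.188, 0], [-0.543, 0.214, 0], [0, 0, 0], [0, 0, 0]]' --twist '[[0, 0, 0.0075], [0, 0, 0.0075], [0, 0, 0], [0, 0, 0]]' --grip '[0, 0, 0, 0]'

```text
time: 11.68
position: [0.5849, 0.0165, 0.1673]
tcp_rot: [0.688, 0.725, 0.0, -0.0]
contact_force: [-0.8, -0.1, -1.7]
grip_width: 0.017
grasp_force: 58.9
```

```bash
python3 -c "
from h import *
plan([.585,.016,.058],.052,4)
p=np.array(telemetry.get_obs()['position']);print(p)"
```

```text
turn deg [ 0.02 -0.06  0.01] dist mm [ 1.000e-01 -5.000e-01 -1.093e+02] f [-0.8 -0.1 -1.7] t 11.7
[[-0.001, 0.0, 0.273], [-0.001, 0.0, 0.273], [-0.001, 0.0, 0.273], [-0.001, 0.0, 0.273]]
twist [0.0, -0.0, 0.0]
[0.58490852 0.01646484 0.16733815]
```

Request:
servo_tool --linear '[[0, 0, 0.27], [0, 0, 0.27], [0, 0, 0.27], [0, 0, 0.27], [0, 0, 0]]' --twist '[[0, 0, 0], [0, 0, 0], [0, 0, 0], [0, 0, 0], [0, 0, 0]]' --grip '[0, 0, 0, 0, 0]'

```text
time: 12.3
position: [0.5836, 0.0178, 0.0582]
tcp_rot: [0.688, 0.726, -0.001, -0.001]
contact_force: [-0.3, -0.1, -0.5]
grip_width: 0.017
grasp_force: 58.9
```

Request:
servo_tool --linear '[[0, -0.15, 0], [0, -0.2, 0], [0, -0.25, 0], [0, -0.25, 0], [0, -0.25, 0]]' --twist '[[0, 0, 0], [0, 0, 0], [0, 0, 0], [0, 0, 0], [0, 0, 0]]' --grip '[0, 0, 0, 0, 0]'

```text
time: 12.92
position: [0.4766, 0.0113, 0.0626]
tcp_rot: [0.688, 0.726, 0.003, 0.002]
contact_force: [2.6, 0.6, -0.0]
grip_width: 0.0171
grasp_force: 59.4
```

Request:
servo_tool --linear '[[0, -0.2, 0], [0, -0.1, 0], [0, -0.05, 0], [0, -0.03, 0], [0, 0, 0]]' --twist '[[0, 0, 0], [0, 0, 0], [0, 0, 0], [0, 0, 0], [0, 0, 0]]' --grip '[0, 0, 0, 0, 0]'

```text
time: 13.55
position: [0.4382, 0.0086, 0.0604]
tcp_rot: [0.688, 0.725, 0.001, 0.001]
contact_force: [0.4, 0.0, -1.2]
grip_width: 0.017
grasp_force: 59.4
```

Request:
servo_tool --linear '[[0, -0.03, 0], [0, -0.03, 0], [0, -0.03, 0], [0, 0, 0], [0, 0, 0]]' --twist '[[0, 0, 0], [0, 0, 0], [0, 0, 0], [0, 0, 0], [0, 0, 0]]' --grip '[0, 0, 0, 0, 0]'

```text
time: 14.18
position: [0.4324, 0.0082, 0.0614]
tcp_rot: [0.688, 0.725, 0.004, 0.004]
contact_force: [14.8, 1.0, -7.1]
grip_width: 0.017
grasp_force: 60.7
```

Request:
servo_tool --linear '[[0, 0.12, 0], [0, 0.12, 0], [0, 0, 0], [0, 0, -0.2], [0, 0, -0.3]]' --twist '[[0, 0, 0], [0, 0, 0], [0, 0, 0], [0, 0, 0], [0, 0, 0]]' --grip '[0, 0, 0, 0, 0]'

```text
time: 14.8
position: [0.4517, 0.0094, 0.1098]
tcp_rot: [0.688, 0.725, -0.0, -0.001]
contact_force: [0.8, 0.5, -0.6]
grip_width: 0.0172
grasp_force: 59.7
```

Request:
servo_tool --linear '[[0, 0, -0.3], [0, 0, -0.3], [0, 0, 0], [0, 0, 0]]' --twist '[[0, 0, 0], [0, 0, 0], [0, 0, 0], [0, 0, 0]]' --grip '[0, 0, 0, 0]'

```text
time: 15.3
position: [0.4521, 0.0093, 0.169]
tcp_rot: [0.688, 0.725, 0.0, 0.0]
contact_force: [-0.6, 0.5, -1.3]
grip_width: 0.0172
grasp_force: 59.8
```

```bash
python3 -c "
from h import *
o=telemetry.get_obs();print(o['position'],o['contact_force'])
cv2.imwrite('pics/t5.png',imaging.snapshot('top')[:,:,::-1])
plan([.4273,.3283,.168],.339,6)
"
```

```text
[0.45209062 0.00932643 0.16903645] [-0.6422307   0.49223346 -1.28662248]
turn deg [ 1.000e-02 -4.000e-02 -1.643e+01] dist mm [-24.6 318.9  -0.7] f [-0.6 -0.5 -1.6] t 15.3
[[0.533, -0.013, 0.002], [0.533, 0.012, 0.002], [0.532, 0.038, 0.001], [0.529, 0.063, 0.001], [0.526, 0.088, 0.001]]
[[0.521, 0.113, 0.001]]
twist [0.0, -0.0, -0.0076]
```

Request:
servo_tool --linear '[[0.533, -0.013, 0], [0.533, 0.012, 0], [0.532, 0.038, 0], [0.529, 0.063, 0], [0.526, 0.088, 0]]' --twist '[[0, 0, -0.0075], [0, 0, -0.0075], [0, 0, -0.0075], [0, 0, -0.0075], [0, 0, -0.0075]]' --grip '[0, 0, 0, 0, 0]'

```text
time: 15.98
position: [0.4316, 0.2765, 0.1689]
tcp_rot: [0.598, 0.802, -0.0, 0.001]
contact_force: [0.2, -0.5, -1.1]
grip_width: 0.017
grasp_force: 59.7
```

Request:
servo_tool --linear '[[0.521, 0.113, 0], [0, 0, 0], [0, 0, 0]]' --twist '[[0, 0, -0.0075], [0, 0, 0], [0, 0, 0]]' --grip '[0, 0, 0]'

```text
time: 16.35
position: [0.4281, 0.3277, 0.1691]
tcp_rot: [0.579, 0.815, -0.0, 0.001]
contact_force: [0.3, 0.6, -0.9]
grip_width: 0.0168
grasp_force: 59.7
```

```bash
python3 -c "
from h import *
plan([.4268,.3283,.062],.336,4)
"
```

```text
turn deg [ 0.03  0.09 -0.05] dist mm [  -1.3    0.6 -107.1] f [ 0.3  0.6 -0.9] t 16.4
[[0.003, -0.003, 0.268], [0.003, -0.003, 0.268], [0.003, -0.003, 0.268], [0.003, -0.003, 0.268]]
twist [0.0, 0.0001, -0.0]
```

Request:
servo_tool --linear '[[0.003, -0.003, 0.3], [0.003, -0.003, 0.3], [0.003, -0.003, 0.3], [0, 0, 0.19], [0, 0, 0.04]]' --twist '[[0, 0, 0], [0, 0, 0], [0, 0, 0], [0, 0, 0], [0, 0, 0]]' --grip '[0, 0, 0, 0, 0]'

```text
time: 16.98
position: [0.4275, 0.3278, 0.0564]
tcp_rot: [0.58, 0.815, 0.0, 0.001]
contact_force: [0.6, -0.1, 0.1]
grip_width: 0.0171
grasp_force: 59.7
```

Request:
servo_tool --linear '[[0, 0, 0], [0, 0, 0]]' --twist '[[0, 0, 0], [0, 0, 0]]' --grip '[0, 0]'

```text
time: 17.23
position: [0.4285, 0.3293, 0.0589]
tcp_rot: [0.579, 0.815, 0.002, 0.001]
contact_force: [-0.4, -0.2, -1.1]
grip_width: 0.0172
grasp_force: 59.7
```

Request:
servo_tool --linear '[[0, 0, 0.02], [0, 0, 0.02], [0, 0, 0], [0, 0, 0]]' --twist '[[0, 0, 0], [0, 0, 0], [0, 0, 0], [0, 0, 0]]' --grip '[0, 0, 0, 0]'

```text
time: 17.73
position: [0.4282, 0.3292, 0.0553]
tcp_rot: [0.579, 0.815, 0.002, 0.001]
contact_force: [-3.6, -2.8, 8.2]
grip_width: 0.017
grasp_force: 60.8
```

Request:
servo_tool --linear '[[0, 0, 0], [0, 0, 0], [0, 0, 0], [0, 0, -0.2], [0, 0, -0.5]]' --twist '[[0, 0, 0], [0, 0, 0], [0, 0, 0], [0, 0, 0], [0, 0, 0]]' --grip '[0.4, 0.5, 0.5, 0.5, 0.6]'

```text
time: 18.35
position: [0.4261, 0.3279, 0.1215]
tcp_rot: [0.579, 0.815, -0.002, -0.0]
contact_force: [1.0, -0.2, 0.0]
grip_width: 0.0518
grasp_force: 0.0
```

Request:
servo_tool --linear '[[0, 0, -0.4], [0, 0, 0], [0, 0, 0]]' --twist '[[0, 0, 0], [0, 0, 0], [0, 0, 0]]' --grip '[0.8, 0.8, 0.8]'

```text
time: 18.73
position: [0.4272, 0.3286, 0.1626]
tcp_rot: [0.579, 0.815, 0.0, 0.001]
contact_force: [-0.1, -0.3, 0.1]
grip_width: 0.0684
grasp_force: 0.0
```

```bash
cat >> h.py <<'E'
def jars(n="top"):
    """black-cap centres by dark blobs in the top picture, at z=.07"""
    im=imaging.snapshot(n); c=cam(n); g=cv2.cvtColor(im,cv2.COLOR_RGB2HSV)
    m=((g[...,2]<45)).astype(np.uint8); k,l,s,q=cv2.connectedComponentsWithStats(m)
    for i in range(1,k):
        a=s[i,4]
        if 120<a<450 and s[i,2]<28 and s[i,3]<28: print("blob",q[i].round(1),a,s[i,2:4],p2w(c,q[i],.07)[:2].round(4))
    return im
E
python3 -c "
from h import *
im=jars();cv2.imwrite('pics/t6.png',im[:,:,::-1])
w=imaging.snapshot('wrist')[:,:,::-1];c=cam('wrist')
b=cv2.resize(w[120:360,180:460],(466,400),interpolation=cv2.INTER_CUBIC)
t=cv2.resize(im[125:265,220:340,::-1],(334,400),interpolation=cv2.INTER_CUBIC)
cv2.imwrite('pics/c10.png',(np.sqrt(np.hstack([b,t])/255.)*255).astype(np.uint8))
print(telemetry.get_obs()['position'])
"
```

```text
blob [116.6  86.4] 185 [16 16] [0.9341 0.4706]
blob [148.8  86.3] 180 [16 17] [0.9337 0.381 ]
blob [180.9  86.1] 174 [15 17] [0.9333 0.2914]
blob [213.2  85.6] 166 [14 16] [0.9338 0.2016]
blob [221.5 104. ] 273 [24 20] [0.881  0.1781]
blob [147.3 206.4] 278 [23 18] [0.5958 0.3796]
blob [430.2 251.7] 248 [21 17] [ 0.4628 -0.3899]
blob [184.3 263.6] 141 [14 19] [0.4385 0.2772]
[0.42683626 0.32839387 0.16172954]
```

View pics/c10.png

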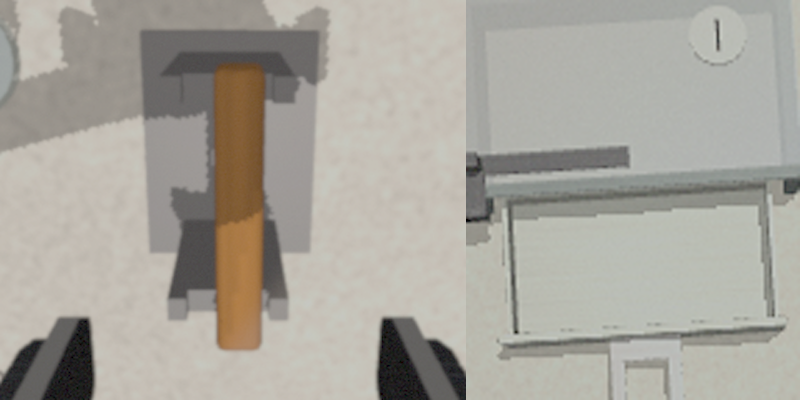

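```bash
python3 -c "
from h import *
c=cam('top'); print(p2w(c,(283.3,216.7),.01), p2w(c,((39.5)/2.9-.5+135,(202.5)/2.9-.5+100),.11))
im=cv2.imread('pics/t6.png'); g=cv2.cvtColor(im,cv2.COLOR_BGR2HSV)
for r in range(196,222,2): print(r,' '.join('%3d'%v for v in g[r,134:172,2]))
plan([.598,.386,.15],.336,4)
"
```

```text
[0.57065666 0.01144742 0.01      ] [0.68936378 0.36592437 0.11      ]
196 140 143 141 138 139 139 139 142 142 141 144 144 141 140 140 136 136 139 143 137 138 136 136 137 135 139 140 139 140 134 138 138 140 139 136 135 138 141
198 139 137 137 139 141 115  90  56  25  18  22  17  30  61  64  85 121 148 139 137 137 139 136 134 137 137 138 140 139 139 136 135 137 136 135 135 131 132
200 140 144 143 115  38   8  15  18  12  11  15  15  16  19  18   4  17  52  72  84 123 148 141 137 137 135 140 138 136 137 136 134 136 135 136 135 134 135
202 137 139 113  15  14  17  20  16  19  19  19  18  15  24  19  17  22  15  22  84  38  47  57 106 142 138 137 137 139 136 138 137 137 137 137 137 135 136
204 139 143  79   8  18  19  21   6  18  18  20  18  22  17  16  21  19  15   6  42  62  42  42  40  54 145 137 135 137 139 136 139 138 139 141 142 140 136
206 142 139  72  12  14  14  15  18  15  18  14  19  21  19  18  20  23  12   0  39  62  39  41  42  39  57 146 134 133 137 134 133 134 139 142 135 135 137
208 137 137 138  37  11  18  15  19  16  14  21  19  19  20  22  20  16   2  13  78  40  37  3
[... 504 characters left out ...]
4 139 139 136 138 137 141
216 137 135 136 135 136 136 135 140 134  83  88  89  92  91  84  85  74  71  74  87  86 136 140 139 135 140 143 139 136 134 136 139 141 139 139 140 140 138
218 134 136 137 136 138 137 135 136 138 137 129 134  86  90  85  85 135 134 134 138 139 133 134 133 135 136 143 138 134 137 140 141 138 136 136 134 136 138
220 137 138 136 136 137 137 137 137 141 136 135 137 137 137 139 137 140 137 137 136 137 137 139 137 136 136 137 137 138 140 142 140 135 134 137 135 137 137
turn deg [-0.    0.08 -0.06] dist mm [171.2  57.6 -11.7] f [-0.1  0.1 -0.1] t 18.8
[[-0.005, 0.451, 0.029], [-0.005, 0.451, 0.029], [-0.005, 0.451, 0.029], [-0.005, 0.451, 0.029]]
twist [-0.0, 0.0001, -0.0]
```

Request:
servo_tool --linear '[[-0.005, 0.45, 0.03], [-0.005, 0.45, 0.03], [0, 0.45, 0.03], [0, 0.45, 0.03], [0, 0, 0]]' --twist '[[0, 0, 0], [0, 0, 0], [0, 0, 0], [0, 0, 0], [0, 0, 0]]' --grip '[0.8, 0.8, 0.8, 0.8, 0.8]'

```text
time: 19.45
position: [0.5986, 0.3864, 0.1454]
tcp_rot: [0.58, 0.815, -0.003, -0.001]
contact_force: [-0.5, 0.1, -0.6]
grip_width: 0.0686
grasp_force: 0.0
```

```bash
cat >> h.py <<'E'
def capw(guess):
    """cap centre in the wrist picture: dark blob near the guess, fitted with an ellipse"""
    c=cam("wrist"); im=imaging.snapshot("wrist"); u=w2p(c,[*guess,.07]); v=cv2.cvtColor(im,cv2.COLOR_RGB2HSV)[...,2]
    m=(v<30).astype(np.uint8); m[330:]=0; k,l,s,q=cv2.connectedComponentsWithStats(m)
    for i in range(1,k):
        if s[i,4]>300:
            e=max(cv2.findContours((l==i).astype(np.uint8),0,1)[0],key=len)
            if len(e)<5: continue
            (x,y),d,a=cv2.fitEllipse(e); print("px",round(x),round(y),np.round(d),"guess",u.round(),"box",s[i],"->",p2w(c,(x,y),.07)[:2].round(4))
    return im
E
python3 -c "
from h import *
im=capw((.5996,.387)); cv2.imwrite('pics/w7.png',im[:,:,::-1]);print(telemetry.get_obs()['position'])
"
```

```text
px 67 164 [ 27. 104.] guess [323. 237.] box [  22  151  102   33 1949] -> [0.4256 0.3793]
px 325 229 [58. 60.] guess [323. 237.] box [ 296  199   58   61 2843] -> [0.5988 0.3931]
px 447 315 [27. 38.] guess [323. 237.] box [428 300  37  30 826] -> [0.7063 0.3596]
[0.59769564 0.38655815 0.14761483]
```

```bash
python3 -c "
from h import *
plan([.5985,.390,-.004],.336,4)"
```

```text
turn deg [-0.18  0.09 -0.09] dist mm [   0.8    3.4 -151.6] f [0.  0.  0.1] t 19.5
[[0.008, 0.006, 0.379], [0.008, 0.006, 0.379], [0.008, 0.005, 0.379], [0.008, 0.005, 0.379]]
twist [-0.0001, 0.0001, -0.0001]
```

Request:
servo_tool --linear '[[0.016, 0.01, 0.38], [0.016, 0.01, 0.38], [0, 0, 0.38], [0, 0, 0.37], [0, 0, 0]]' --twist '[[0, 0, 0], [0, 0, 0], [0, 0, 0], [0, 0, 0], [0, 0, 0]]' --grip '[0.8, 0.8, 0.8, 0.8, 0.8]'

```text
time: 20.12
position: [0.5962, 0.3895, -0.0022]
tcp_rot: [0.579, 0.815, -0.002, -0.0]
contact_force: [0.7, -1.2, 0.3]
grip_width: 0.0686
grasp_force: 0.0
```

Request:
servo_tool --linear '[[0, 0, 0], [0, 0, 0], [0, 0, 0], [0, 0, 0], [0, 0, 0]]' --twist '[[0, 0, 0], [0, 0, 0], [0, 0, 0], [0, 0, 0], [0, 0, 0]]' --grip '[0.3, 0.3, 0.3, 0.3, 0.3]'

```text
time: 20.75
position: [0.6004, 0.3917, 0.0047]
tcp_rot: [0.579, 0.815, 0.003, 0.002]
contact_force: [-1.8, -1.6, 6.5]
grip_width: 0.0446
grasp_force: 61.9
```

Request:
servo_tool --linear '[[0, 0, -0.15], [0, 0, -0.4], [0, 0, -0.6], [0, 0, -0.2], [0, 0, 0]]' --twist '[[0, 0, 0], [0, 0, 0], [0, 0, 0], [0, 0, 0], [0, 0, 0]]' --grip '[0.3, 0.3, 0.3, 0.3, 0.3]'

```text
time: 21.38
position: [0.5995, 0.3912, 0.1386]
tcp_rot: [0.579, 0.815, 0.003, 0.002]
contact_force: [0.9, -0.4, -1.9]
grip_width: 0.0445
grasp_force: 61.5
```

```bash
python3 -c "
from h import *
plan([.566,.070,.12],.052,7)"
```

```text
turn deg [ 0.4  -0.07 16.22] dist mm [ -33.5 -321.2  -18.6] f [ 0.9 -0.4 -1.9] t 21.4
[[-0.418, -0.196, 0.025], [-0.425, -0.179, 0.025], [-0.432, -0.162, 0.026], [-0.438, -0.144, 0.026], [-0.444, -0.126, 0.026]]
[[-0.449, -0.108, 0.026], [-0.453, -0.09, 0.026]]
twist [0.0002, -0.0, 0.0064]
```

Request:
servo_tool --linear '[[-0.418, -0.196, 0.01], [-0.425, -0.179, 0.01], [-0.432, -0.162, 0.01], [-0.438, -0.144, 0.02], [-0.444, -0.126, 0.02]]' --twist '[[0.0002, 0, 0.0064], [0.0002, 0, 0.0064], [0.0002, 0, 0.0064], [0.0002, 0, 0.0064], [0.0002, 0, 0.0064]]' --grip '[0.3, 0.3, 0.3, 0.3, 0.3]'

```text
time: 22.0
position: [0.5732, 0.1596, 0.126]
tcp_rot: [0.659, 0.752, -0.003, -0.002]
contact_force: [0.0, 0.2, -1.4]
grip_width: 0.0443
grasp_force: 61.7
```

Request:
servo_tool --linear '[[-0.449, -0.108, 0.02], [-0.453, -0.09, 0.02], [0, 0, 0], [0, 0, 0]]' --twist '[[0, 0, 0.0064], [0, 0, 0.0064], [0, 0, 0], [0, 0, 0]]' --grip '[0.3, 0.3, 0.3, 0.3]'

```text
time: 22.5
position: [0.5647, 0.0697, 0.1234]
tcp_rot: [0.688, 0.726, -0.002, -0.002]
contact_force: [0.6, 0.0, -0.8]
grip_width: 0.0444
grasp_force: 61.7
```

```bash
python3 -c "
from h import *
plan([.566,.070,.021],.052,4)"
```

```text
turn deg [-0.35  0.02  0.09] dist mm [   1.3    0.3 -102.4] f [ 0.6  0.  -0.8] t 22.5
[[0.001, 0.005, 0.256], [0.001, 0.005, 0.256], [0.001, 0.004, 0.256], [0.001, 0.004, 0.256]]
twist [-0.0002, 0.0, 0.0001]
```

Request:
servo_tool --linear '[[0, 0, 0.3], [0, 0, 0.3], [0, 0, 0.3], [0, 0, 0.12], [0, 0, 0]]' --twist '[[0, 0, 0], [0, 0, 0], [0, 0, 0], [0, 0, 0], [0, 0, 0]]' --grip '[0.3, 0.3, 0.3, 0.3, 0.3]'

```text
time: 23.12
position: [0.5646, 0.07, 0.0225]
tcp_rot: [0.688, 0.726, -0.002, -0.001]
contact_force: [0.7, 0.2, -0.5]
grip_width: 0.0445
grasp_force: 61.7
```

Request:
servo_tool --linear '[[0, 0, 0.02], [0, 0, 0.02], [0, 0, 0]]' --twist '[[0, 0, 0], [0, 0, 0], [0, 0, 0]]' --grip '[0.3, 0.3, 0.3]'

```text
time: 23.5
position: [0.5654, 0.0693, 0.0197]
tcp_rot: [0.688, 0.726, -0.001, -0.001]
contact_force: [0.2, -0.3, -2.0]
grip_width: 0.0445
grasp_force: 61.7
```

Request:
servo_tool --linear '[[0, 0, 0.02], [0, 0, 0.02], [0, 0, 0]]' --twist '[[0, 0, 0], [0, 0, 0], [0, 0, 0]]' --grip '[0.3, 0.3, 0.3]'

```text
time: 23.88
position: [0.5651, 0.0693, 0.0151]
tcp_rot: [0.688, 0.726, -0.001, -0.001]
contact_force: [-0.3, 1.1, -1.4]
grip_width: 0.0443
grasp_force: 61.7
```

Request:
servo_tool --linear '[[0, 0, 0.015], [0, 0, 0], [0, 0, 0]]' --twist '[[0, 0, 0], [0, 0, 0], [0, 0, 0]]' --grip '[0.3, 0.3, 0.3]'

```text
time: 24.25
position: [0.5659, 0.0694, 0.0148]
tcp_rot: [0.688, 0.726, -0.001, -0.0]
contact_force: [-0.5, 0.1, 6.2]
grip_width: 0.0443
grasp_force: 62.2
```

Request:
servo_tool --linear '[[0, 0, 0], [0, 0, 0], [0, 0, 0], [0, 0, -0.2], [0, 0, -0.5]]' --twist '[[0, 0, 0], [0, 0, 0], [0, 0, 0], [0, 0, 0], [0, 0, 0]]' --grip '[0.7, 0.7, 0.7, 0.7, 0.7]'

```text
time: 24.88
position: [0.5633, 0.0693, 0.0815]
tcp_rot: [0.688, 0.726, -0.004, -0.003]
contact_force: [0.6, -0.7, 0.0]
grip_width: 0.0598
grasp_force: 0.0
```

Request:
servo_tool --linear '[[0, 0, -0.5], [0, 0, -0.3], [0, 0, 0]]' --twist '[[0, 0, 0], [0, 0, 0], [0, 0, 0]]' --grip '[0.7, 0.8, 0.8]'

```text
time: 25.25
position: [0.5669, 0.0695, 0.1666]
tcp_rot: [0.688, 0.726, 0.001, 0.001]
contact_force: [0.5, 0.1, -0.2]
grip_width: 0.0681
grasp_force: 0.0
```

```bash
python3 -c "
from h import *
im=jars();cv2.imwrite('pics/t7.png',im[:,:,::-1])
g=cv2.cvtColor(im,cv2.COLOR_RGB2HSV)
for r in range(240,266,2): print(r,' '.join('%3d'%v for v in g[r,416:446,2]))
plan([.464,-.396,.15],-.45,10)
"
```

```text
blob [116.6  86.4] 185 [16 16] [0.9341 0.4706]
blob [148.8  86.4] 180 [16 16] [0.9334 0.381 ]
blob [180.9  86.1] 174 [15 17] [0.9333 0.2914]
blob [213.2  85.7] 166 [14 16] [0.9338 0.2016]
blob [221.4 104.1] 271 [24 19] [0.8806 0.1783]
blob [430.2 251.7] 247 [21 16] [ 0.4629 -0.3899]
blob [184.2 263.7] 142 [14 19] [0.4382 0.2773]
240 134 137 137 135 140 137 137 141 141 141 137 136 134 138 137 136 137 135 137 141 139 141 139 138 137 135 138 136 134 137
242 139 141 140 141 139 139 138 139 141 142 136 138 139 139 141 140 144 143 142 142 140 143 137 135 140 135 137 137 135 138
244 139 138 139 134 137 140 138 140 145 100 101  77  68  50  47  43  34  48  47  47  72 112 141 138 135 137 136 135 137 136
246 138 133 134 136 137 144  83  43  36  59  30  17  29  30  26  29  27  31  26  28  25  25  39  84 143 139 140 136 133 137
248 138 140 141  95  67  38  38  36  77  12  23  31  29  31  29  28  28  25  32  32  30  27  28  30  93 141 138 139 136 136
250 137  94  97  77  35  39  40  54  41   0  34  32  30  29  32  31  30  29  32  27  28  30  26  27  28 147 142 138 140 135
252 140  86  89  63  34  
[... 498 characters left out ...]
  92  87  83  71  61  47  60  57 107 134 132 134 136 142 141 135 139 140 136 137 135 136 134 135
262 139 137 132 132  82  87  85  85  82  89 134 134 131 139 137 136 136 137 138 136 141 136 134 137 140 142 135 134 139 138
264 140 135 139 136 137 142 138 136 136 138 140 138 137 135 135 137 138 133 138 142 138 136 136 137 137 136 135 137 140 143
turn deg [-0.09  0.07 28.85] dist mm [-101.9 -465.5  -14.1] f [-0.2  0.6 -0.4] t 25.3
[[-0.459, -0.127, 0.015], [-0.465, -0.103, 0.015], [-0.47, -0.08, 0.015], [-0.473, -0.056, 0.014], [-0.475, -0.032, 0.014]]
[[-0.476, -0.008, 0.014], [-0.476, 0.016, 0.014], [-0.475, 0.04, 0.014], [-0.472, 0.064, 0.014], [-0.468, 0.087, 0.014]]
twist [-0.0, 0.0, 0.008]
```

Request:
servo_tool --linear '[[-0.459, -0.127, 0.015], [-0.465, -0.103, 0.015], [-0.47, -0.08, 0.015], [-0.473, -0.056, 0.014], [-0.475, -0.032, 0.014]]' --twist '[[0, 0, 0.008], [0, 0, 0.008], [0, 0, 0.008], [0, 0, 0.008], [0, 0, 0.008]]' --grip '[0.8, 0.8, 0.8, 0.8, 0.8]'

```text
time: 25.92
position: [0.5133, -0.1643, 0.1543]
tcp_rot: [0.774, 0.633, -0.002, -0.002]
contact_force: [0.3, -0.3, -0.1]
grip_width: 0.0681
grasp_force: 0.0
```

Request:
servo_tool --linear '[[-0.476, -0.008, 0.014], [-0.476, 0.016, 0.014], [-0.475, 0.04, 0.014], [-0.472, 0.064, 0.014], [-0.468, 0.087, 0.014]]' --twist '[[0, 0, 0.008], [0, 0, 0.008], [0, 0, 0.008], [0, 0, 0.008], [0, 0, 0.008]]' --grip '[0.8, 0.8, 0.8, 0.8, 0.8]'

```text
time: 26.55
position: [0.4628, -0.3967, 0.1475]
tcp_rot: [0.847, 0.531, -0.002, -0.002]
contact_force: [0.7, -0.0, 0.5]
grip_width: 0.0681
grasp_force: 0.0
```

Request:
servo_tool --linear '[[0, 0, 0], [0, 0, 0]]' --twist '[[0, 0, 0], [0, 0, 0]]' --grip '[0.8, 0.8]'

```text
time: 26.8
position: [0.4636, -0.395, 0.1483]
tcp_rot: [0.847, 0.532, -0.002, -0.002]
contact_force: [-0.5, -0.4, 1.4]
grip_width: 0.0681
grasp_force: 0.0
```

```bash
python3 -c "
from h import *
im=capw((.4637,-.3970)); cv2.imwrite('pics/w8.png',im[:,:,::-1]);print(telemetry.get_obs()['position'])
plan([.4637,-.396,-.004],-.45,4)
jars()"
```

```text
px 322 235 [58. 60.] guess [322. 239.] box [ 294  205   58   60 2775] -> [ 0.4649 -0.394 ]
[ 0.46401729 -0.39470578  0.14892097]
turn deg [-0.25  0.07  0.12] dist mm [  -0.3   -1.3 -152.9] f [ 0.4 -0.7  0.8] t 26.9
[[-0.003, 0.002, 0.382], [-0.003, 0.002, 0.382], [-0.003, 0.002, 0.382], [-0.003, 0.001, 0.382]]
twist [-0.0002, 0.0, 0.0001]
blob [116.6  86.5] 184 [16 16] [0.934  0.4705]
blob [148.9  86.3] 176 [15 16] [0.9336 0.3808]
blob [180.9  86.1] 174 [15 17] [0.9333 0.2914]
blob [213.2  85.6] 165 [14 16] [0.9339 0.2015]
blob [221.4 104.2] 261 [24 17] [0.8802 0.1784]
blob [261.9 216.6] 212 [17 17] [0.5642 0.067 ]
blob [184.5 263.5] 135 [13 19] [0.4386 0.2765]
```

Request:
servo_tool --linear '[[0, 0, 0.38], [0, 0, 0.38], [0, 0, 0.38], [0, 0, 0.38], [0, 0, 0]]' --twist '[[0, 0, 0], [0, 0, 0], [0, 0, 0], [0, 0, 0], [0, 0, 0]]' --grip '[0.8, 0.8, 0.8, 0.8, 0.8]'

```text
time: 27.52
position: [0.4622, -0.3932, -0.0052]
tcp_rot: [0.846, 0.533, -0.002, -0.004]
contact_force: [-0.4, -0.2, 0.5]
grip_width: 0.0683
grasp_force: 0.0
```

Request:
servo_tool --linear '[[0, 0, 0], [0, 0, 0], [0, 0, 0], [0, 0, 0], [0, 0, 0]]' --twist '[[0, 0, 0], [0, 0, 0], [0, 0, 0], [0, 0, 0], [0, 0, 0]]' --grip '[0.3, 0.3, 0.3, 0.3, 0.3]'

```text
time: 28.15
position: [0.4648, -0.3969, 0.0009]
tcp_rot: [0.847, 0.532, -0.001, 0.002]
contact_force: [-0.2, 2.0, 7.4]
grip_width: 0.045
grasp_force: 61.8
```

Request:
servo_tool --linear '[[0, 0, -0.15], [0, 0, -0.4], [0, 0, -0.6], [0, 0, -0.2], [0, 0, 0]]' --twist '[[0, 0, 0], [0, 0, 0], [0, 0, 0], [0, 0, 0], [0, 0, 0]]' --grip '[0.3, 0.3, 0.3, 0.3, 0.3]'

```text
time: 28.78
position: [0.4647, -0.3967, 0.1362]
tcp_rot: [0.847, 0.532, -0.001, 0.002]
contact_force: [0.7, -0.4, -2.6]
grip_width: 0.0452
grasp_force: 61.5
```

```bash
python3 -c "
from h import *
plan([.570,-.040,.12],.052,8)"
```

```text
turn deg [  0.08   0.25 -28.72] dist mm [105.3 356.7 -16.2] f [ 0.7 -0.4 -2.6] t 28.8
[[0.459, -0.075, 0.018], [0.463, -0.046, 0.019], [0.465, -0.017, 0.019], [0.465, 0.012, 0.019], [0.463, 0.041, 0.019]]
[[0.46, 0.07, 0.02], [0.454, 0.099, 0.02], [0.447, 0.127, 0.02]]
twist [0.0, 0.0001, -0.01]
```

Request:
servo_tool --linear '[[0.459, -0.075, 0.01], [0.463, -0.046, 0.01], [0.465, -0.017, 0.01], [0.465, 0.012, 0.02], [0.463, 0.041, 0.02]]' --twist '[[0, 0, -0.01], [0, 0, -0.01], [0, 0, -0.01], [0, 0, -0.01], [0, 0, -0.01]]' --grip '[0.3, 0.3, 0.3, 0.3, 0.3]'

```text
time: 29.4
position: [0.529, -0.1711, 0.1238]
tcp_rot: [0.753, 0.659, -0.002, -0.002]
contact_force: [1.3, 0.1, -0.8]
grip_width: 0.0449
grasp_force: 61.6
```

Request:
servo_tool --linear '[[0.46, 0.07, 0.02], [0.454, 0.099, 0.02], [0.447, 0.127, 0.02], [0, 0, 0], [0, 0, 0]]' --twist '[[0, 0, -0.01], [0, 0, -0.01], [0, 0, -0.01], [0, 0, 0], [0, 0, 0]]' --grip '[0.3, 0.3, 0.3, 0.3, 0.3]'

```text
time: 30.02
position: [0.5683, -0.0393, 0.1182]
tcp_rot: [0.688, 0.726, -0.002, -0.002]
contact_force: [0.1, -0.7, -1.4]
grip_width: 0.0449
grasp_force: 61.6
```

```bash
python3 -c "
from h import *
plan([.570,-.040,.016],.052,4)"
```

```text
turn deg [-0.31  0.05  0.07] dist mm [   1.7   -0.7 -102.2] f [ 0.1 -0.7 -1.4] t 30.0
[[-0.002, 0.006, 0.256], [-0.002, 0.005, 0.256], [-0.002, 0.005, 0.256], [-0.002, 0.004, 0.256]]
twist [-0.0002, 0.0, 0.0]
```

Request:
servo_tool --linear '[[0, 0, 0.3], [0, 0, 0.3], [0, 0, 0.3], [0, 0, 0.11], [0, 0, 0]]' --twist '[[0, 0, 0], [0, 0, 0], [0, 0, 0], [0, 0, 0], [0, 0, 0]]' --grip '[0.3, 0.3, 0.3, 0.3, 0.3]'

```text
time: 30.65
position: [0.5683, -0.0399, 0.0182]
tcp_rot: [0.688, 0.725, -0.002, -0.001]
contact_force: [-0.0, 0.0, -0.8]
grip_width: 0.0445
grasp_force: 61.6
```

Request:
servo_tool --linear '[[0, 0, 0.02], [0, 0, 0.02], [0, 0, 0]]' --twist '[[0, 0, 0], [0, 0, 0], [0, 0, 0]]' --grip '[0.3, 0.3, 0.3]'

```text
time: 31.02
position: [0.5689, -0.0392, 0.0149]
tcp_rot: [0.688, 0.726, -0.001, -0.001]
contact_force: [1.0, 1.0, -1.3]
grip_width: 0.045
grasp_force: 61.6
```

Request:
servo_tool --linear '[[0, 0, 0.02], [0, 0, 0.02], [0, 0, 0]]' --twist '[[0, 0, 0], [0, 0, 0], [0, 0, 0]]' --grip '[0.3, 0.3, 0.3]'

```text
time: 31.4
position: [0.5692, -0.0391, 0.011]
tcp_rot: [0.688, 0.726, -0.001, -0.0]
contact_force: [0.8, -0.2, 1.8]
grip_width: 0.0446
grasp_force: 61.8
```

Request:
servo_tool --linear '[[0, 0, 0.015], [0, 0, 0], [0, 0, 0]]' --twist '[[0, 0, 0], [0, 0, 0], [0, 0, 0]]' --grip '[0.3, 0.3, 0.3]'

```text
time: 31.78
position: [0.5702, -0.0391, 0.0109]
tcp_rot: [0.688, 0.726, -0.0, 0.001]
contact_force: [0.1, 1.7, 7.9]
grip_width: 0.0445
grasp_force: 62.6
```

Request:
servo_tool --linear '[[0, 0, 0], [0, 0, 0], [0, 0, 0], [0, 0, -0.2], [0, 0, -0.5]]' --twist '[[0, 0, 0], [0, 0, 0], [0, 0, 0], [0, 0, 0], [0, 0, 0]]' --grip '[0.7, 0.7, 0.7, 0.7, 0.7]'

```text
time: 32.4
position: [0.5668, -0.0389, 0.0767]
tcp_rot: [0.688, 0.726, -0.003, -0.004]
contact_force: [0.1, 0.4, 0.1]
grip_width: 0.0595
grasp_force: 0.0
```

Request:
servo_tool --linear '[[0, 0, -0.5], [0, 0, -0.2], [0, 0, 0]]' --twist '[[0, 0, 0], [0, 0, 0], [0, 0, 0]]' --grip '[0.7, 0.5, 0.2]'

```text
time: 32.78
position: [0.57, -0.0392, 0.1507]
tcp_rot: [0.688, 0.726, -0.0, 0.001]
contact_force: [0.6, 0.6, 0.6]
grip_width: 0.0259
grasp_force: 0.0
```

```bash
python3 -c "
from h import *
plan([.362,.0043,.13],.052,5)"
```

```text
turn deg [0.02 0.08 0.08] dist mm [-208.    43.5  -20.7] f [0.6 0.6 0.6] t 32.8
[[0.109, -0.411, 0.041], [0.109, -0.411, 0.041], [0.109, -0.411, 0.041], [0.109, -0.411, 0.041], [0.109, -0.411, 0.041]]
twist [0.0, 0.0, 0.0]
```

Request:
servo_tool --linear '[[0.109, -0.41, 0.04], [0.109, -0.41, 0.04], [0.109, -0.41, 0.04], [0.109, -0.41, 0.04], [0.109, -0.41, 0.04]]' --twist '[[0, 0, 0], [0, 0, 0], [0, 0, 0], [0, 0, 0], [0, 0, 0]]' --grip '[0, 0, 0, 0, 0]'

```text
time: 33.4
position: [0.3593, 0.0047, 0.1275]
tcp_rot: [0.688, 0.726, -0.002, -0.002]
contact_force: [-0.9, -0.8, 1.0]
grip_width: 0.0
grasp_force: 0.0
```

Request:
servo_tool --linear '[[0, 0, 0], [0, 0, 0.45], [0, 0, 0.45], [0, 0, 0.45], [0, 0, 0]]' --twist '[[0, 0, 0], [0, 0, 0], [0, 0, 0], [0, 0, 0], [0, 0, 0]]' --grip '[0, 0, 0, 0, 0]'

```text
time: 34.02
position: [0.3579, 0.0045, -0.0089]
tcp_rot: [0.688, 0.726, -0.004, -0.004]
contact_force: [0.6, 0.3, 0.7]
grip_width: -0.0001
grasp_force: 0.0
```

```bash
python3 -c "
from h import *
o=telemetry.get_obs();print(o['position'],o['contact_force'])
im=jars(); cv2.imwrite('pics/t8.png',im[:,:,::-1])
plan([.362,.0043,-.01],.052,1)"
```

```text
[ 0.35792688  0.00445806 -0.00889275] [0.56262354 0.32216743 0.67394749]
blob [116.6  86.4] 185 [16 16] [0.9341 0.4706]
blob [148.8  86.2] 182 [16 17] [0.9338 0.3811]
blob [180.9  86.1] 175 [15 17] [0.9334 0.2914]
blob [213.1  85.7] 167 [14 16] [0.9337 0.2017]
blob [221.5 104. ] 279 [24 19] [0.8809 0.1781]
blob [301.2 214.6] 213 [16 18] [ 0.5683 -0.0405]
blob [261.8 216.1] 218 [17 18] [0.5655 0.067 ]
blob [184.  263.7] 146 [17 20] [0.4382 0.2779]
turn deg [-0.42  0.01  0.08] dist mm [ 2.   0.  -3.6] f [0.6 0.4 0.6] t 34.1
[[-0.001, 0.02, 0.036]]
twist [-0.0012, 0.0, 0.0002]
```

Request:
servo_tool --linear '[[0, 0.1, 0], [0, 0.12, 0], [0, 0.12, 0], [0, 0.12, 0], [0, 0.12, 0]]' --twist '[[0, 0, 0], [0, 0, 0], [0, 0, 0], [0, 0, 0], [0, 0, 0]]' --grip '[0, 0, 0, 0, 0]'

```text
time: 34.7
position: [0.4203, 0.0074, -0.0047]
tcp_rot: [0.688, 0.726, -0.001, -0.0]
contact_force: [-1.4, -0.5, 1.4]
grip_width: -0.0
grasp_force: 0.8
```

Request:
servo_tool --linear '[[0, 0.12, 0], [0, 0.12, 0], [0, 0.12, 0], [0, 0.12, 0], [0, 0.12, 0]]' --twist '[[0, 0, 0], [0, 0, 0], [0, 0, 0], [0, 0, 0], [0, 0, 0]]' --grip '[0, 0, 0, 0, 0]'

```text
time: 35.33
position: [0.4796, 0.0106, -0.0058]
tcp_rot: [0.688, 0.726, -0.001, -0.001]
contact_force: [-1.6, 0.1, 2.1]
grip_width: 0.0004
grasp_force: 0.9
```

Request:
servo_tool --linear '[[0, 0.12, 0], [0, 0.12, 0], [0, 0.1, 0], [0, 0.05, 0], [0, 0, 0]]' --twist '[[0, 0, 0], [0, 0, 0], [0, 0, 0], [0, 0, 0], [0, 0, 0]]' --grip '[0, 0, 0, 0, 0]'

```text
time: 35.95
position: [0.5182, 0.0127, -0.0059]
tcp_rot: [0.688, 0.726, -0.001, -0.001]
contact_force: [0.5, 0.0, -0.4]
grip_width: -0.0002
grasp_force: 0.0
```

Request:
servo_tool --linear '[[0, 0.05, 0], [0, 0.05, 0], [0, 0.05, 0], [0, 0.03, 0], [0, 0, 0]]' --twist '[[0, 0, 0], [0, 0, 0], [0, 0, 0], [0, 0, 0], [0, 0, 0]]' --grip '[0, 0, 0, 0, 0]'

```text
time: 36.58
position: [0.5364, 0.0136, -0.0057]
tcp_rot: [0.688, 0.726, -0.001, -0.0]
contact_force: [-0.2, -0.1, 0.8]
grip_width: 0.0003
grasp_force: 0.0
```

Request:
servo_tool --linear '[[0, 0.03, 0], [0, 0.03, 0], [0, 0, 0]]' --twist '[[0, 0, 0], [0, 0, 0], [0, 0, 0]]' --grip '[0, 0, 0]'

```text
time: 36.95
position: [0.5366, 0.0137, -0.006]
tcp_rot: [0.688, 0.726, -0.006, -0.005]
contact_force: [-29.7, -2.1, 20.6]
grip_width: -0.0001
grasp_force: 15.5
```

Request:
servo_tool --linear '[[0, -0.1, 0], [0, -0.3, 0], [0, 0, -0.5], [0, 0, -0.6], [0, 0, -0.5]]' --twist '[[0, 0, 0], [0, 0, 0], [0, 0, 0], [0, 0, 0], [0, 0, 0]]' --grip '[0, 0, 0, 0.5, 0.5]'

```text
time: 37.58
position: [0.5027, 0.0119, 0.157]
tcp_rot: [0.688, 0.726, -0.0, 0.0]
contact_force: [1.0, 0.3, -0.1]
grip_width: 0.036
grasp_force: 0.0
```

Request:
servo_tool --linear '[[0, 0, 0], [0, 0, 0]]' --twist '[[0, 0, 0], [0, 0, 0]]' --grip '[0.5, 0.5]'

```text
time: 37.83
position: [0.5021, 0.012, 0.1535]
tcp_rot: [0.688, 0.726, -0.002, -0.001]
contact_force: [-0.3, 0.1, 0.3]
grip_width: 0.0423
grasp_force: 0.0
```

```bash
python3 -c "
from h import *
im=jars(); cv2.imwrite('pics/t9.png',im[:,:,::-1])
t0=cv2.imread('pics/top0.png')
# tray shift vs start: match tongue patch
p=cv2.cvtColor(t0,6)[192:232,262:302]; r=cv2.matchTemplate(cv2.cvtColor(im,cv2.COLOR_RGB2GRAY)[180:250,250:315],p,5); print(cv2.minMaxLoc(r))
plan([.652,.1765,.15],.052,5)"
```

```text
blob [116.6  86.4] 185 [16 17] [0.9342 0.4705]
blob [148.8  86.2] 181 [16 17] [0.9338 0.381 ]
blob [180.9  86.1] 174 [15 17] [0.9333 0.2914]
blob [213.2  85.7] 166 [14 16] [0.9338 0.2016]
blob [221.7 103.5] 285 [24 26] [0.8823 0.1776]
blob [279.2 251.6] 175 [17 18] [0.4679 0.0204]
blob [184.3 263.5] 141 [13 19] [0.4386 0.2771]
(-0.20553049445152283, 0.5864372253417969, (15, 0), (12, 12))
turn deg [-0.3   0.03  0.09] dist mm [150.3 164.5  -2.7] f [-0.2  0.   0.1] t 37.9
[[0.312, 0.318, 0.004], [0.313, 0.318, 0.004], [0.313, 0.318, 0.004], [0.313, 0.317, 0.005], [0.313, 0.317, 0.005]]
twist [-0.0002, 0.0, 0.0]
```

Request:
servo_tool --linear '[[0.313, 0.318, 0], [0.313, 0.318, 0], [0.313, 0.318, 0], [0.313, 0.317, 0], [0.313, 0.317, 0]]' --twist '[[0, 0, 0], [0, 0, 0], [0, 0, 0], [0, 0, 0], [0, 0, 0]]' --grip '[0.5, 0.5, 0.5, 0.5, 0.5]'

```text
time: 38.5
position: [0.6527, 0.1777, 0.151]
tcp_rot: [0.688, 0.726, -0.003, -0.002]
contact_force: [1.0, -0.7, -0.1]
grip_width: 0.043
grasp_force: 0.0
```

Request:
servo_tool --linear '[[0, 0, 0], [0, 0, 0.28], [0, 0, 0.28], [0, 0, 0.25], [0, 0, 0]]' --twist '[[0, 0, 0], [0, 0, 0], [0, 0, 0], [0, 0, 0], [0, 0, 0]]' --grip '[0.5, 0.5, 0.5, 0.5, 0.5]'

```text
time: 39.12
position: [0.65, 0.1755, 0.0689]
tcp_rot: [0.688, 0.726, -0.004, -0.003]
contact_force: [0.3, 0.7, -0.1]
grip_width: 0.0427
grasp_force: 0.0
```

Request:
servo_tool --linear '[[0, 0, 0], [0, 0, 0], [0, 0, 0], [0, 0, 0]]' --twist '[[0, 0, 0], [0, 0, 0], [0, 0, 0], [0, 0, 0]]' --grip '[0, 0, 0, 0]'

```text
time: 39.62
position: [0.6521, 0.1766, 0.0745]
tcp_rot: [0.688, 0.726, -0.001, -0.001]
contact_force: [-6.0, -1.8, 3.0]
grip_width: 0.0125
grasp_force: 59.9
```

Slide back in -y.

Request:
servo_tool --linear '[[-0.11, 0, 0], [-0.11, 0, 0], [-0.11, 0, 0], [-0.09, 0, 0], [-0.03, 0, 0]]' --twist '[[0, 0, 0], [0, 0, 0], [0, 0, 0], [0, 0, 0], [0, 0, 0]]' --grip '[0, 0, 0, 0, 0]'

```text
time: 40.25
position: [0.6544, 0.1319, 0.0745]
tcp_rot: [0.688, 0.726, -0.001, -0.001]
contact_force: [-6.3, 1.8, 3.9]
grip_width: 0.0125
grasp_force: 59.9
```

Request:
servo_tool --linear '[[-0.03, 0, 0], [0, 0, 0]]' --twist '[[0, 0, 0], [0, 0, 0]]' --grip '[0, 0]'

```text
time: 40.5
position: [0.6544, 0.1316, 0.0746]
tcp_rot: [0.687, 0.727, 0.0, -0.002]
contact_force: [-6.3, 8.9, 2.7]
grip_width: 0.0124
grasp_force: 59.8
```

Request:
servo_tool --linear '[[-0.03, 0, 0], [0, 0, 0]]' --twist '[[0, 0, 0], [0, 0, 0]]' --grip '[0, 0]'

```text
time: 40.75
position: [0.6543, 0.1316, 0.0746]
tcp_rot: [0.686, 0.727, 0.002, -0.004]
contact_force: [-5.7, 18.5, 2.5]
grip_width: 0.0126
grasp_force: 59.7
```

Request:
servo_tool --linear '[[0.03, 0, 0], [0, 0, 0], [0, 0, 0], [0, 0, -0.3], [0, 0, -0.6]]' --twist '[[0, 0, 0], [0, 0, 0], [0, 0, 0], [0, 0, 0], [0, 0, 0]]' --grip '[0.4, 0.5, 0.5, 0.5, 0.5]'

```text
time: 41.38
position: [0.6537, 0.128, 0.1602]
tcp_rot: [0.688, 0.725, -0.004, -0.003]
contact_force: [1.4, -0.7, 0.6]
grip_width: 0.0426
grasp_force: 0.0
```

Request:
servo_tool --linear '[[0, -0.5, -0.3], [0, -0.5, 0], [0, -0.5, 0], [0, -0.5, 0], [0, 0, 0]]' --twist '[[0, 0, 0], [0, 0, 0], [0, 0, 0], [0, 0, 0], [0, 0, 0]]' --grip '[0.5, 0.5, 0.5, 0.5, 0.5]'

```text
time: 42.0
position: [0.4533, 0.1177, 0.1935]
tcp_rot: [0.688, 0.726, -0.001, -0.001]
contact_force: [-0.1, 0.2, 0.6]
grip_width: 0.0426
grasp_force: 0.0
```

```bash
python3 -c "
from h import *
im=imaging.snapshot('top')[:,:,::-1]; s=imaging.snapshot('scene')[:,:,::-1]
a=cv2.resize(im[100:300,135:345],(400,381),interpolation=cv2.INTER_CUBIC)
b=cv2.resize(s[130:380,300:562],(400,381),interpolation=cv2.INTER_CUBIC)
cv2.imwrite('pics/c11.png',(np.sqrt(np.hstack([a,b])/255.)*255).astype(np.uint8))
t0=cv2.imread('pics/top0.png')
p=t0[198:232,266:300]; r=cv2.matchTemplate(im[185:250,250:315],p,5); print(cv2.minMaxLoc(r))
p=t0[172:200,225:250]; r=cv2.matchTemplate(im[160:212,205:270],p,5); print(cv2.minMaxLoc(r))
"
```

```text
(-0.2717539966106415, 0.9967749714851379, (12, 19), (16, 13))
(-0.41650813817977905, 0.9637823700904846, (0, 20), (21, 12))
```

View pics/c11.png

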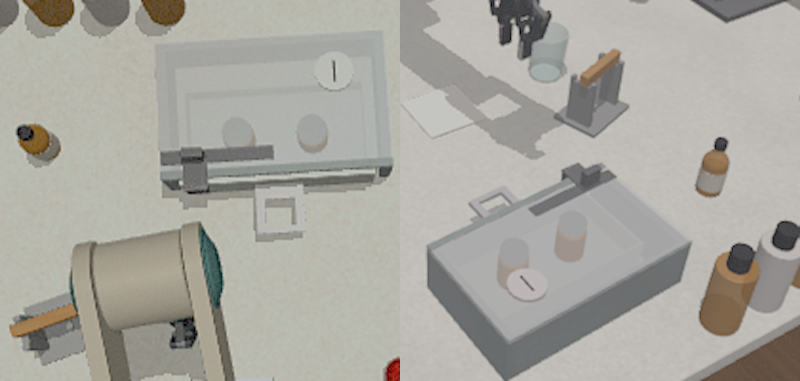

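```bash
python3 -c "
from bench import order
print(order.sign_off())"
```

```text
the job is handed in; nothing more can be done
None
```

The job is done and handed in at about 42 s of the 210 s limit: both amber jars found stand upright in the tray, the tray is home and locked, and the hook hangs on its rack.

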